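# Lever open the bag sealer's service cover

### The arm

A 7-joint arm with a two-finger parallel gripper is mounted at the origin on the work surface. World frame = base frame: x ahead of the robot, y to its left, z up, the work surface at z = 0. Lengths are in m, angles in rad, forces in N, time in s.
With the tool pointing down it reaches from about 0.4 to 0.875 m from the base axis. Payload 6.5 kg.
Tool frame: the origin (TCP) lies on the centre line of the jaws, within the pads' length; the fingertips stand 25 mm ahead of it and the grasp point (between the pads) lies 6 mm ahead of it; z points along the fingers, y is the line along which they close (so a half turn about z gives the same grasp; the last joint's range is limited). The gripper opens to 88 mm and grips with 3 to 60 N. Pads are 18 mm wide; open, the fingers measure 123 mm over their backs; the gripper's body (75 mm by 187 mm) begins 45 mm behind the grasp point.
Start: joints at [-0.066, 0.536, -0.004, 1.538, 0.003, 1.067, -0.071], TCP at [0.65, 0, 0.225] pointing down, gripper open.
Joint ranges: [-2.7, 2.7], [-0.37, 2.16], [-1.27, 1.26], [0.24, 2.4], [-1.31, 4.45], [0.19, 1.91], [-2.76, 2.76]. Speed limits (rad/s): [2.39, 2.39, 3.14, 3.14, 3.14, 3.14, 3.14].

### API

Orientations are given as a 3x3 rotation matrix whose columns are the frame's x, y, z axes.
In Python, from plant import robot gives the robot as it stands.
- The arm moves only by the tool play_rows, never from a script. Its argument "increments" is a list of rows, each a list of 7 numbers: the opening, from -1 (shut) to 1 (fully open), then the shift along the world's x, y, z each as a share of 200 mm, from -1 to 1, then the turn, a rotation vector about the world's x, y, z each as a share of pi/2 rad, from -1 to 1. In form: [[fingers, dx, dy, dz, ax, ay, az], ...]. A call has 1 to 5 rows; each row is the pose to reach, as a shift and turn from the pose commanded when the call began; what a row does not reach only later rows make up. A row lasts 1/12 s, in which the tool goes at most 41.7 mm and 7.16 degrees, less where a joint would pass 70% of its speed; a pose out of reach is approached as far as the arm can. A call with a number of a shift or a turn outside -1 to 1 is refused whole. A call with a gripper value outside its range is refused whole. The fingers move at their own pace and stop on an object; the grip force is fixed at half the most. Time passes only in rows, so rows that repeat a pose let the fingers close. It gives the time, the measured TCP pose, the force, the opening and the grip force at its end, in the units of the state.
- robot.state(): the state, without advancing time (a new reading comes with each control period).
- robot.snapshot(name): name is "scene" or "side" or "wrist"; returns the picture (420x560x3 uint8, red, green, blue); there is no depth.
- robot.get_calibration(name): a dict with "fx", "fy", "cx", "cy" (pixels), "pose" (4x4, takes a point from camera to world coordinates); the wrist camera has in their place "T_tool_cam" (4x4, takes a point from camera to tool coordinates, whose origin is the TCP and whose axes are the flange's). Camera axes: x right, y down, z forward; pixel columns grow to the right and rows downward; lengths in m; the calibration is good to about 2 mm. A picture is of the moment at which its call begins: read the wrist's pose just before it. get_calibration takes no time and is no camera call.
- robot.job_done(): hands the job in; it is judged then, once.
The state is a dict: "t": time; "q": joint angles; "qd": joint speeds; "effort": joint torques, N m; "eef_pos": TCP position; "tool_rot": TCP orientation; "force": force on the tool from outside, world axes, zero at the start; "torque": the same for the moment, N m; "finger_gap": finger opening in m; "grip_force": force on a finger pad.
Only numpy, scipy, OpenCV 4.12 (cv2) and the standard library are available. Lean on these libraries where they do the work, as an engineer would, in place of code of your own. Each camera call takes 0.05 s, during which the arm holds its last target. There are 200 camera calls.

### The job

The bag sealer's sloping service cover has no handle: pick up the prying blade from the mat, feel along the seam under the cover's lower lip for the pry notch, and lever the cover up with the blade and swing it fully open to its stop, gently and without the gripper itself touching the sealer. Then lay the blade back down on the mat and leave everything else where it stands.

Things in the scene. Friction and masses are not known exactly. Their poses are not given: they have to be found in the camera images.
- sealer: cream bench bag sealer, fixed, 200 mm wide (y), 240 mm deep (x), 192 mm tall, a low block on top at the back. Origin: on the table under the middle of its front face; x points into the machine, y along its width; its front looks roughly to the robot's right (-y). The front face is upright, 125 mm tall; from its top edge the front slopes up and back at 30 degrees from level
- ledge (a point): middle of the top edge of the sealer's front face, where the slope begins (125 mm above the table); axes as sealer. Measured up the slope from here: a bare ledge 0 to 12 mm; a raised strip 12 to 22 mm, 8 mm high, on which the cover's lip lies; then, under the cover, a hollow bay 126 mm wide, its floor 8 mm lower than the ledge; the hinge at 104 mm
- seam (a point): middle of the foot of the strip's front face, 12 mm up the slope from ledge; axes as sealer. The strip has one pry notch, 24 mm wide, right through it and as high as the strip (8 mm, from ledge to cover), leading under the cover. The notch's middle lies anywhere up to 18 mm to either side of this point, differs from start to start and is not reported: feel for it
- cover_hinge (a point): middle of the cover's hinge axis, which runs along the sealer's y, at the upper back edge of the cover, level with the cover's underside (104 mm up the slope from the ledge edge and 8 mm out of the slope); axes as sealer
- lip (a point): middle of the lower edge of the cover's free lip, on the cover's underside; flush with the strip's front face when shut; moves with the cover. Its x axis points along the cover from lip to hinge, z out of the cover's outer face
- cover (a joint): angle of the cover, rad: 0 shut, grows as the lip rises; stop at 1.75. The cover is a plain plate 92 mm from lip to hinge, 122 mm wide, 5 mm thick; its hinge is stiff (about 4 N to move it at the lip) and it stays where it is left
- blade: prying blade: black handle 90 mm long (x), 20 mm wide (y), 26 mm tall, with a steel blade 14 mm wide and 2 mm thick that sticks out 65 mm from the handle's front (+x) end, parallel to x, its mid-plane 14 mm above the handle's underside; 90 g. Lies on the mat on the handle's underside. Origin: middle of the handle's underside, x towards the blade's tip, z up
- blade_tip (a point): middle of the blade's tip, 110 mm ahead of the handle's middle and 14 mm above the handle's underside; axes as blade
- mat: grey plastic work mat, fixed, 280 mm (x) by 180 mm (y), 3 mm thick; at the robot's left or right, past either end of the sealer. Origin: centre of its underside
- scale: black bench scale with a steel plate, fixed, 180 x 160 mm, 22 mm tall, on the opposite side from the mat; bystander. Origin: centre of its underside
- tub: clear round tub, 90 mm wide, 50 mm tall, standing on the scale; bystander. Origin: centre of its underside
- pump_bottle: white pump bottle, 60 x 70 mm, 188 mm tall; bystander. Origin: centre of its underside
- tape: roll of brown tape lying flat, 90 mm across, 24 mm tall; bystander. Origin: centre of its underside
- jar: glass jar, 54 mm wide, 70 mm tall; bystander. Origin: centre of its underside
- carton: cardboard carton, 60 x 90 mm, 70 mm tall; bystander. Origin: centre of its underside
- mug: white mug, 76 mm wide, 85 mm tall; bystander. Origin: centre of its underside
- brush: small hand brush, about 170 mm long, lying on the mat beside the prying blade; bystander
Mind the look-alikes: they are no part of the job. There is more than one size of the blade; the job needs the smallest.

How it is judged:
On the way, in this order (a step that is already met when the one before it is completed fails the run):
1. the blade is lifted off the mat (z of blade_tip in the frame of mat above 0.05 m), for 0.2 s.
2. the cover is levered off its seat by the blade (value of joint cover between 0.1 and 1 rad and contact force between blade and sealer above 0.5 N), for 0.1 s.
3. the cover is swung fully open (value of joint cover above 1.55 rad), for 0.2 s.
At the end, for the whole second after the job is handed in: the cover stands open at or near its stop (joint above 1.55 of 1.75 rad); the blade lies at rest and released on the mat: the handle's middle within the mat's outline and less than 25 mm above the mat's underside, the tip less than 30 mm above it (value of joint cover above 1.55 rad and linear speed of blade below 0.02 m/s and x of blade in the frame of mat between -0.13 and 0.13 m and y of blade in the frame of mat between -0.08 and 0.08 m and z of blade in the frame of mat below 0.025 m and z of blade_tip in the frame of mat below 0.03 m); the robot touches nothing.
It fails at once if the gripper or arm itself presses on the sealer or its cover (more than 2 N) (contact force between any of the arm, the fingers and sealer above 2 N).
It fails at once if the blade presses on the sealer or its cover harder than 60 N (contact force between blade and sealer above 60 N).
It fails at once if a bystander is moved more than 30 mm (distance of any of brush, tub, pump_bottle, tape, jar, carton, mug from where it was at the start of the episode above 0.03 m).
It also fails if it takes over 72 s, if anything falls off the work surface, if the arm or the gripper's body presses on something with over 40 N, if the wrist force passes 120 N, or if a joint passes its speed limit or range.

## Working session

There is one attempt and no reset: what is moved stays moved. The work goes in short steps, Python scripts to look and compute and a tool call to move; the robot and the scene stay as the last step left them, time stands still between calls to the robot, and variables do not carry over. Pictures are saved under pics/ and viewed, at most 10 in all, crops included, and the job is handed in when it is done.

Besides the shell and the picture viewer there is one more tool, called after ">>>" as name(argument=value, ...) on one line, values as JSON. play_rows: Moves the arm, as the interface text tells. Its arguments: {"type":"object","properties":{"increments":{"type":"array"}},"required":["increments"]}

```bash
mkdir -p pics; ls; python3 - <<'E'
from plant import robot
import cv2,numpy as np
a=[robot.snapshot(n) for n in("scene","side")]
for n,i in zip(("scene","side"),a): cv2.imwrite(f"pics/{n}0.png",i[:,:,::-1])
for n in("scene","side","wrist"):
    print(n,robot.get_calibration(n))
s=robot.state();print(s['t'],s['eef_pos'],s['tool_rot'],s['finger_gap'])
E
```

```text
pics
scene {'fx': 525.9869412711546, 'fy': 525.9869412711546, 'cx': 283.0822109324506, 'cy': 212.0293879985114, 'pose': array([[ 1.34338461e-01,  6.49864319e-01, -7.48083915e-01,
         1.70567720e+00],
       [ 9.90935499e-01, -8.81921643e-02,  1.01335969e-01,
        -1.64999852e-01],
       [-1.20508798e-04, -7.54916226e-01, -6.55821223e-01,
         1.23775776e+00],
       [ 0.00000000e+00,  0.00000000e+00,  0.00000000e+00,
         1.00000000e+00]])}
side {'fx': 409.16943354744825, 'fy': 409.16943354744825, 'cx': 275.7025737448854, 'cy': 211.24833013981035, 'pose': array([[-0.69638227, -0.51740881,  0.49733275, -0.17929591],
       [-0.71740597,  0.48304194, -0.50199517,  0.63848144],
       [ 0.01950414, -0.70637002, -0.70757401,  1.03137809],
       [ 0.        ,  0.        ,  0.        ,  1.        ]])}
wrist {'fx': 314.7458621534797, 'fy': 314.7458621534797, 'cx': 280.4083240332569, 'cy': 204.49194565757904, 'T_tool_cam': array([[ 9.53900125e-05, -9.51170945e-01, -3.08664582e-01,
         7.93908853e-02],
       [ 9.99999704e-01,  3.26297332e-04, -6.96466553e-04,
        -4.34994516e-04],
       [ 7.63175179e-04, -3.08664424e-01,  9.51170695e-01,
        -1.60581468e-01],
       [ 0.00000000e+00,  0.00000000e+00,  0.00000000e+00,
         1.00000000e+00]])}
0.1 [ 6.49445604e-01 -4.61934091e-05  2.24042304e-01] [[-1.18171746e-05  9.99998847e-01 -1.51881023e-03]
 [ 9.99999994e-01  1.16481171e-05 -1.11318015e-04]
 [-1.11300196e-04 -1.51881154e-03 -9.99998840e-01]] 0.08763682234402129
```

View pics/scene0.png

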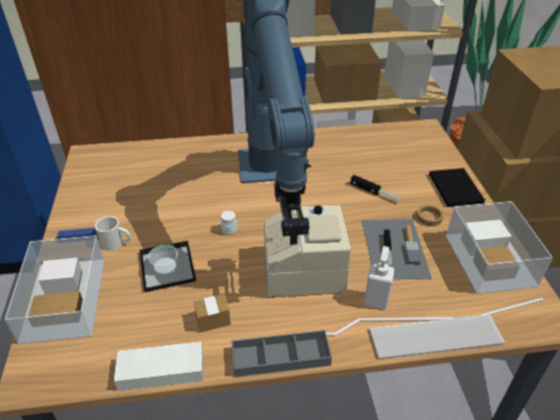

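View pics/side0.png

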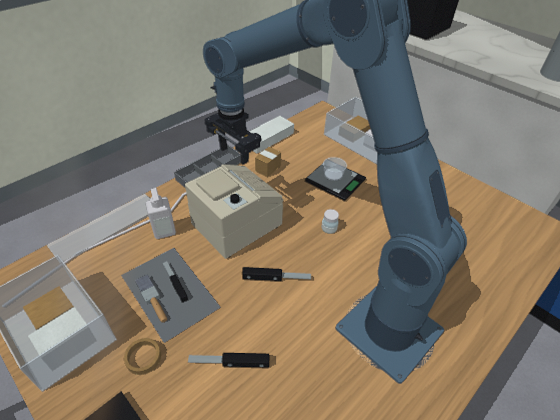

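The scene view shows the sealer at about (305,250), with the mat at about (395,247). In the side view the mat is at about (170,293): the target blade's handle is at (180,290), its tip is near (168,265), and the brush is to its left. Two larger look-alike blades lie off the mat, at (275,275) and (230,360).

```bash
cat > h.py <<'E'
from plant import robot
import numpy as np,cv2
def cam(n):
    c=robot.get_calibration(n)
    if n=="wrist":
        s=robot.state();T=np.eye(4);T[:3,:3]=s['tool_rot'];T[:3,3]=s['eef_pos'];P=T@c['T_tool_cam']
    else:P=c['pose']
    return c,P
def ray(n,u,v,z,cp=None):
    c,P=cp or cam(n)
    d=P[:3,:3]@np.array([(u-c['cx'])/c['fx'],(v-c['cy'])/c['fy'],1]);o=P[:3,3]
    return o+d*(z-o[2])/d[2]
def proj(n,p,cp=None):
    c,P=cp or cam(n)
    q=P[:3,:3].T@(np.array(p)-P[:3,3]);return np.array([c['cx']+c['fx']*q[0]/q[2],c['cy']+c['fy']*q[1]/q[2]])
E
python3 - <<'E'
import cv2
i=cv2.imread('pics/side0.png')
cv2.imwrite('pics/sidecrop.png',cv2.resize(i[150:345,105:305],None,fx=3,fy=3,interpolation=cv2.INTER_CUBIC))
i=cv2.imread('pics/scene0.png')
cv2.imwrite('pics/scenecrop.png',cv2.resize(i[195:315,245:445],None,fx=4,fy=4,interpolation=cv2.INTER_CUBIC))
E
```

```text
(no output)
```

View pics/sidecrop.png

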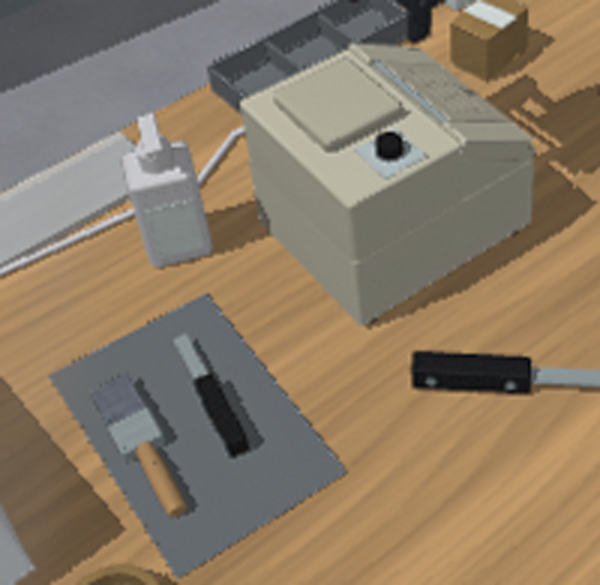

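View pics/scenecrop.png

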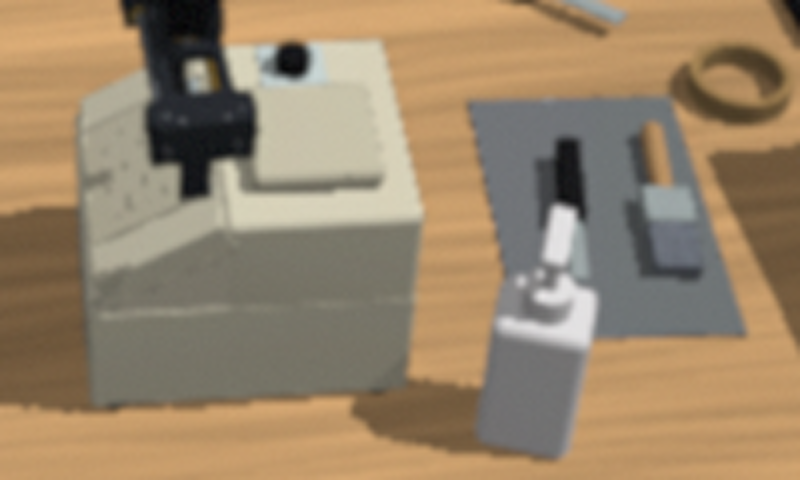

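The side crop shows the mat corners at (208,295), (345,470), (180,577) and (50,375). The blade's tip is at (182,340), and its handle runs from (207,378) to (238,450). The sealer's base corner is at (365,325). The scene crop shows the sealer's base at (97,405) and (405,387), and a dark, notch-like mark on the front edge near (95,180).

```bash
python3 - <<'E'
from h import *
np.set_printoptions(precision=4,suppress=True)
S=lambda x,y,z:ray('side',105+x/3,150+y/3,z)
C=lambda x,y,z:ray('scene',245+x/4,195+y/4,z)
print('mat side');
for p in[(208,295),(345,470),(180,577),(50,375)]:print(S(*p,.003))
print('mat scene')
for p in[(470,102),(660,98),(745,334)]:print(C(*p,.003))
print('sealer side base back',S(365,325,0),'front near base',S(530,225,0),'front top near .125',S(532,155,.125))
print('top',[S(*p,.19) for p in[(245,100),(352,205),(465,140),(350,45)]])
print('top',[S(*p,.177) for p in[(245,100),(352,205),(465,140),(350,45)]])
print('scene base',C(97,405,0),C(405,387,0))
print('scene top back',[C(*p,.177) for p in[(420,220),(380,40)]])
print('scene fronttop',[C(*p,.125) for p in[(80,105),(97,270),(97,310),(90,180)]])
# blade: black handle mask in side
i=cv2.imread('pics/side0.png');g=i.max(2)
m=np.zeros_like(g);m[268:305,165:195]=(g[268:305,165:195]<50)*255
n,l,st,ce=cv2.connectedComponentsWithStats(m);k=1+st[1:,4].argmax()
pts=np.argwhere(l==k)[:,::-1].astype(np.float32);r=cv2.minAreaRect(pts);print(r)
b=cv2.boxPoints(r);print(b)
for z in(.003,.029):print(z,[ray('side',*q,z)for q in b])
print('centroid',ray('side',*ce[k],.018));
for t in[(182,340),(178,343),(188,337)]:print('tip',S(*t,.017))
# handle top-face axis
print(S(205,377,.029),S(236,455,.029))
E
```

```text
mat side
[0.6458 0.267  0.003 ]
[0.3749 0.2956 0.003 ]
[0.3901 0.4708 0.003 ]
[0.667  0.4432 0.003 ]
mat scene
[0.3797 0.2963 0.003 ]
[0.3971 0.4633 0.003 ]
[0.6733 0.442  0.003 ]
sealer side base back [0.5002 0.1686 0.    ] front near base [ 0.4835 -0.0616  0.    ] front top near .125 [ 0.4744 -0.0504  0.125 ]
top [array([0.6881, 0.1582, 0.19  ]), array([0.4954, 0.1725, 0.19  ]), array([0.4889, 0.0329, 0.19  ]), array([0.6854, 0.022 , 0.19  ])]
top [array([0.7015, 0.1507, 0.177 ]), array([0.5058, 0.1653, 0.177 ]), array([0.4992, 0.0236, 0.177 ]), array([0.6988, 0.0124, 0.177 ])]
scene base [ 0.6737 -0.0675  0.    ] [0.6877 0.1676 0.    ]
scene top back [array([0.6841, 0.1651, 0.177 ]), array([0.4864, 0.1795, 0.177 ])]
scene fronttop [array([ 0.4727, -0.0557,  0.125 ]), array([ 0.6525, -0.0629,  0.125 ]), array([ 0.6914, -0.0674,  0.125 ]), array([ 0.5585, -0.0574,  0.125 ])]
((178.6999969482422, 287.8999938964844), (28.174455642700195, 7.602630138397217), 63.43495178222656)
[[169.  277. ]
 [175.8 273.6]
 [188.4 298.8]
 [181.6 302.2]]
0.003 [array([0.5623, 0.3431, 0.003 ]), array([0.5588, 0.3209, 0.003 ]), array([0.4586, 0.3458, 0.003 ]), array([0.4626, 0.3668, 0.003 ])]
0.029 [array([0.5436, 0.3506, 0.029 ]), array([0.5401, 0.3289, 0.029 ]), array([0.4424, 0.3532, 0.029 ]), array([0.4464, 0.3736, 0.029 ])]
centroid [0.4996 0.3486 0.018 ]
tip [0.6026 0.3256 0.017 ]
tip [0.6021 0.3308 0.017 ]
tip [0.6016 0.319  0.017 ]
[0.5388 0.3385 0.029 ] [0.4438 0.3684 0.029 ]
```

>>> play_rows(increments=[[0.2, 0, 0.05, 0.2, 0, 0, -0.08], [0.2, -0.1, 0.2, 0.3, 0, 0, -0.16], [0.2, -0.2, 0.35, 0.375, 0, 0, -0.24], [0.2, -0.28, 0.53, 0.375, 0, 0, -0.31], [0.2, -0.35, 0.7, 0.375, 0, 0, -0.39]])

```text
t: 0.52
eef_pos: [0.5792, 0.1414, 0.3009]
tool_rot: [[0.579, 0.815, 0.002], [0.815, -0.579, 0.001], [0.002, 0.001, -1.0]]
force: [0.6, 0.9, -0.4]
finger_gap: 0.0568
grip_force: 0.0
```

>>> play_rows(increments=[[0.2, -0.1, 0.17, 0, 0, 0, -0.08], [0.2, -0.2, 0.34, 0, 0, 0, -0.16], [0.2, -0.3, 0.51, 0, 0, 0, -0.24], [0.2, -0.35, 0.68, 0, 0, 0, -0.31], [0.2, -0.42, 0.85, 0, 0, 0, -0.39]])

```text
t: 0.93
eef_pos: [0.495, 0.3111, 0.2996]
tool_rot: [[0.939, 0.343, -0.0], [0.343, -0.939, -0.0], [-0.0, 0.0, -1.0]]
force: [0.3, -0.4, 0.8]
finger_gap: 0.0528
grip_force: 0.0
```

>>> play_rows(increments=[[0.2, 0, 0.1, -0.1, 0, 0, -0.08], [0.2, 0, 0.2, -0.25, 0, 0, -0.16], [0.2, 0, 0.2, -0.4, 0, 0, -0.24], [0.2, 0, 0.2, -0.5, 0, 0, -0.31], [0.2, 0, 0.2, -0.5, 0, 0, -0.365]])

```text
t: 1.35
eef_pos: [0.493, 0.3481, 0.1945]
tool_rot: [[0.975, -0.22, -0.007], [-0.22, -0.975, -0.006], [-0.005, 0.007, -1.0]]
force: [-1.1, -0.3, -0.3]
finger_gap: 0.0533
grip_force: 0.0
```

```bash
python3 - <<'E'
from h import *
np.set_printoptions(precision=4,suppress=True)
s=robot.state();print(s['t'],s['eef_pos'],s['tool_rot'],s['q'],s['force'])
cp=cam('wrist');i=robot.snapshot('wrist');cv2.imwrite('pics/w1.png',i[:,:,::-1])
import pickle;pickle.dump(cp,open('w1.pkl','wb'))
E
```

```text
1.35 [0.493  0.3481 0.1945] [[ 0.9755 -0.22   -0.0068]
 [-0.22   -0.9755 -0.0059]
 [-0.0054  0.0072 -1.    ]] [-0.8361  0.4995  0.201   1.6964 -0.1159  0.9664 -2.3848] [-1.0792 -0.3364 -0.2643]
```

View pics/w1.png

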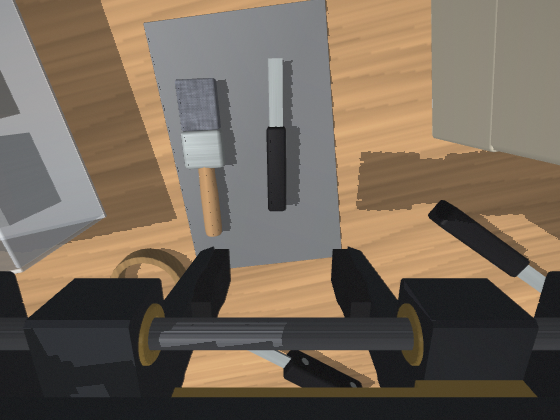

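The wrist picture shows the blade nearly vertical in the image: its tip is at (276,58) and its handle runs from (277,127) to (276,211). The brush is clear of it on the left.

```bash
python3 - <<'E'
from h import *
import pickle
np.set_printoptions(precision=4,suppress=True)
cp=pickle.load(open('w1.pkl','rb'))
i=cv2.imread('pics/w1.png');g=i.max(2)
def box(m,x0,y0,x1,y1):
    q=np.zeros_like(g);q[y0:y1,x0:x1]=m[y0:y1,x0:x1]*255
    n,l,st,ce=cv2.connectedComponentsWithStats(q);k=1+st[1:,4].argmax();print(st[k],ce[k]);return st[k]
a=box(g<60,255,110,300,225); 
b=box(g>150,260,45,292,126)
R=lambda u,v,z:ray('wrist',u,v,z,cp)
print('handle front/rear top', R(a[0]+a[2]/2,a[1],.029),R(a[0]+a[2]/2,a[1]+a[3],.029))
print('rows',[ (v,np.where(g[v,255:300]<60)[0][[0,-1]]+255) for v in(135,200)],[ (v,np.where(g[v,260:292]>150)[0][[0,-1]]+260) for v in(65,115)])
t=R(b[0]+b[2]/2,b[1],.018);f=R(b[0]+b[2]/2,b[1]+b[3],.018);print('tip',t,'foot',f,np.hypot(*(t-f)[:2]))
d=(t-f)[:2]/np.hypot(*(t-f)[:2]);print('yaw',np.degrees(np.arctan2(d[1],d[0])),'mid',t[:2]-.11*d)
h=(R(276.5,135,.029)-R(276,200,.029))[:2];print('yawh',np.degrees(np.arctan2(h[1],h[0])))
print('mat corners',[R(*p,.003) for p in((145,23),(325,0),(342,247))])
E
```

```text
[ 267  126   19   85 1554] [276.2066 167.8378]
[268  58  15  68 951] [275.1546  91.0063]
handle front/rear top [0.5483 0.3374 0.029 ] [0.4598 0.3577 0.029 ]
rows [(135, array([267, 285])), (200, array([268, 285]))] [(65, array([268, 282])), (115, array([269, 282]))]
tip [0.6106 0.3242 0.018 ] foot [0.5477 0.3387 0.018 ] 0.06458544225234922
yaw -12.982199157902361 mid [0.5035 0.3489]
yawh -13.373904427970427
mat corners [array([0.6712, 0.4423, 0.003 ]), array([0.6519, 0.2655, 0.003 ]), array([0.387 , 0.2917, 0.003 ])]
```

>>> play_rows(increments=[[0.2, 0.055, 0, -0.2, 0, 0, 0], [0.2, 0.055, 0, -0.4, 0, 0, 0], [0.2, 0.055, 0, -0.6, 0, 0, 0], [0.2, 0.055, 0, -0.75, 0, 0, 0], [0.2, 0.055, 0, -0.81, 0, 0, 0]])

```text
t: 1.82
eef_pos: [0.5048, 0.348, 0.0338]
tool_rot: [[0.977, -0.214, -0.005], [-0.214, -0.977, -0.004], [-0.004, 0.005, -1.0]]
force: [-1.1, 0.3, -1.1]
finger_gap: 0.053
grip_force: 0.0
```

>>> play_rows(increments=[[0.2, 0, 0, 0, 0, 0, 0], [-1, 0, 0, 0, 0, 0, 0], [-1, 0, 0, 0, 0, 0, 0], [-1, 0, 0, 0, 0, 0, 0], [-1, 0, 0, 0, 0, 0, 0]])

```text
t: 2.23
eef_pos: [0.5083, 0.3505, 0.0398]
tool_rot: [[0.977, -0.215, 0.003], [-0.215, -0.977, 0.002], [0.002, -0.003, -1.0]]
force: [-0.1, 0.6, 0.4]
finger_gap: 0.0285
grip_force: 0.0
```

>>> play_rows(increments=[[-0.3, -0.02, -0.01, -0.02, 0, 0, 0], [-0.3, -0.02, -0.01, -0.04, 0, 0, 0], [-0.3, -0.02, -0.01, -0.04, 0, 0, 0], [-1, -0.02, -0.01, -0.04, 0, 0, 0], [-1, -0.02, -0.01, -0.04, 0, 0, 0]])

```text
t: 2.65
eef_pos: [0.5031, 0.3476, 0.0297]
tool_rot: [[0.977, -0.215, -0.0], [-0.215, -0.977, -0.0], [-0.0, 0.0, -1.0]]
force: [0.3, 0.8, -0.6]
finger_gap: 0.0194
grip_force: 0.0
```

>>> play_rows(increments=[[-1, 0, 0, 0, 0, 0, 0], [-1, 0, 0, 0, 0, 0, 0], [-1, 0, 0, 0, 0, 0, 0], [-1, 0, 0, 0, 0, 0, 0], [-1, 0, 0, 0, 0, 0, 0]])

```text
t: 3.07
eef_pos: [0.5032, 0.3476, 0.0298]
tool_rot: [[0.976, -0.216, -0.0], [-0.216, -0.976, 0.0], [-0.0, -0.0, -1.0]]
force: [0.6, -0.3, 0.3]
finger_gap: 0.0006
grip_force: 0.0
```

```bash
python3 - <<'E'
from h import *
a=robot.snapshot('wrist');b=robot.snapshot('side')
b=cv2.resize(b[230:345,105:245],(512,420),interpolation=cv2.INTER_CUBIC)
cv2.imwrite('pics/w2.png',cv2.resize(np.hstack([a,b]),(800,314))[:,:,::-1])
cv2.imwrite('pics/w2full.png',a[:,:,::-1])
E
```

```text
(no output)
```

View pics/w2.png

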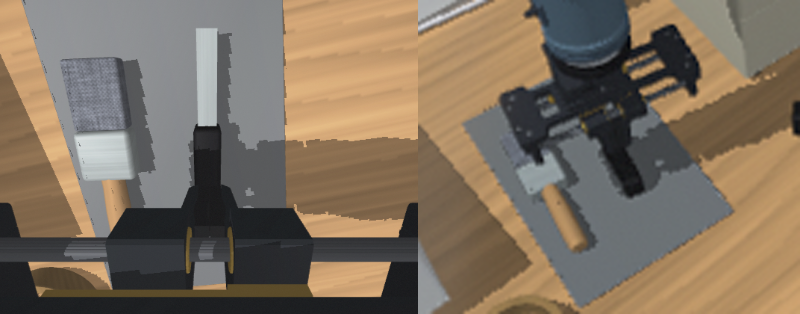

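The wrist view shows the jaws around the handle with the blade still straight ahead of them, but the gap reads about 0. A small lift will show whether it is held.

>>> play_rows(increments=[[-1, 0, 0, 0.1, 0, 0, 0], [-1, 0, 0, 0.2, 0, 0, 0], [-1, 0, 0, 0.3, 0, 0, 0], [-1, 0, 0, 0.3, 0, 0, 0], [-1, 0, 0, 0.3, 0, 0, 0]])

```text
t: 3.58
eef_pos: [0.5038, 0.3482, 0.0908]
tool_rot: [[0.977, -0.215, 0.002], [-0.215, -0.977, 0.001], [0.001, -0.002, -1.0]]
force: [0.1, 0.2, -0.1]
finger_gap: 0.0005
grip_force: 0.0
```

```bash
python3 - <<'E'
from h import *
s=robot.state();print(s['finger_gap'],s['grip_force'],s['force'])
a=robot.snapshot('wrist');b=robot.snapshot('side')
b=cv2.resize(b[230:345,105:245],(512,420),interpolation=cv2.INTER_CUBIC)
cv2.imwrite('pics/w3.png',cv2.resize(np.hstack([a,b]),(800,314))[:,:,::-1])
E
```

```text
0.00045961317464306845 0.0 [ 0.05139106  0.19290114 -0.08542477]
```

View pics/w3.png

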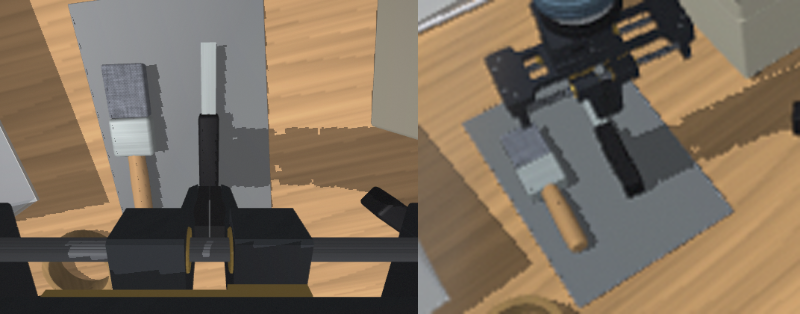

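In this picture the jaws are fully shut above the blade, which stayed on the mat, so the grasp missed. I'll check where the blade is and where the fingertips really are.

```bash
python3 - <<'E'
from h import *
np.set_printoptions(precision=4,suppress=True)
c=robot.get_calibration('wrist');T=c['T_tool_cam']
def pt(p):
    q=T[:3,:3].T@(np.array(p)-T[:3,3]);return np.array([c['cx']+c['fx']*q[0]/q[2],c['cy']+c['fy']*q[1]/q[2]])
for z in(-.02,-.01,0,.006,.025):print(z,'pad edge x.009',pt((.009,0,z)),'x-.009',pt((-.009,0,z)))
print('expected w2: tip',pt((.11,0,.0128)),'foot',pt((.045,0,.0128)),'handle top front',pt((.045,0,.001)))
s=robot.state();print(s['eef_pos'],s['tool_rot'])
cp=cam('wrist');i=robot.snapshot('wrist')[:,:,::-1];cv2.imwrite('pics/w4.png',i)
for n in('pics/w2full.png','pics/w4.png'):
    i=cv2.imread(n);g=i.max(2).astype(int)
    print(n,'col',[(v,g[v,281]) for v in range(20,400,8)])
    print({v:[int(x) for x in g[v,240:325:4]] for v in (60,100,200,230,260,280)})
E
```

```text
-0.02 pad edge x.009 [278.4942 253.0612] x-.009 [278.5569 284.8045]
-0.01 pad edge x.009 [278.5999 244.3701] x-.009 [278.6557 274.6285]
0 pad edge x.009 [278.694  236.6254] x-.009 [278.744  265.5265]
0.006 pad edge x.009 [278.7458 232.3706] x-.009 [278.7926 260.5121]
0.025 pad edge x.009 [278.8899 220.5112] x-.009 [278.9287 246.4839]
expected w2: tip [278.4974  38.2631] foot [278.7049 168.0151] handle top front [278.594  172.5104]
[0.5026 0.3473 0.089 ] [[ 0.9765 -0.2154 -0.0011]
 [-0.2154 -0.9765 -0.0007]
 [-0.0009  0.001  -1.    ]]
pics/w2full.png col [(20, np.int64(142)), (28, np.int64(142)), (36, np.int64(142)), (44, np.int64(195)), (52, np.int64(196)), (60, np.int64(194)), (68, np.int64(195)), (76, np.int64(195)), (84, np.int64(194)), (92, np.int64(194)), (100, np.int64(194)), (108, np.int64(193)), (116, np.int64(193)), (124, np.int64(191)), (132, np.int64(192)), (140, np.int64(190)), (148, np.int64(189)), (156, np.int64(190)), (164, np.int64(190)), (172, np.int64(27)), (180, np.int64(45)), (188, np.int64(46)), (196, np.int64(47)), (204, np.int64(29)), (212, np.int64(31)), (220,
[... 2062 characters left out ...]
t64(201)), (380, np.int64(214)), (388, np.int64(88)), (396, np.int64(88))]
{60: [143, 141, 142, 141, 142, 141, 141, 187, 192, 190, 188, 186, 88, 88, 89, 89, 136, 137, 137, 137, 136, 137], 100: [140, 140, 139, 139, 139, 139, 138, 187, 192, 189, 186, 183, 91, 89, 89, 96, 136, 137, 137, 136, 136, 137], 200: [136, 135, 135, 136, 135, 137, 104, 47, 46, 46, 46, 43, 29, 88, 88, 90, 88, 88, 89, 89, 88, 88], 230: [134, 136, 136, 136, 135, 134, 130, 42, 44, 41, 43, 42, 26, 86, 88, 88, 88, 88, 88, 87, 89, 88], 260: [133, 134, 131, 34, 33, 34, 35, 29, 28, 29, 34, 30, 29, 26, 27, 31, 31, 33, 89, 135, 134, 136], 280: [36, 34, 32, 34, 31, 25, 30, 28, 25, 27, 81, 25, 27, 28, 29, 28, 31, 41, 36, 32, 33, 33]}
```

>>> play_rows(increments=[[0.1, 0, 0, 0, 0, 0, 0], [0.1, 0, 0, 0, 0, 0, 0], [0.1, 0, 0, 0, 0, 0, 0], [0.1, 0, 0, 0, 0, 0, 0], [0.1, 0, 0, 0, 0, 0, 0]])

```text
t: 4.15
eef_pos: [0.5031, 0.3476, 0.0896]
tool_rot: [[0.977, -0.216, -0.0], [-0.216, -0.977, -0.0], [-0.0, 0.0, -1.0]]
force: [0.5, 0.5, 0.4]
finger_gap: 0.0315
grip_force: 0.0
```

>>> play_rows(increments=[[0.1, 0, 0, -0.1, 0, 0, 0], [0.1, 0, 0, -0.2, 0, 0, 0], [0.1, 0, 0, -0.3, 0, 0, 0], [0.1, 0, 0, -0.37, 0, 0, 0], [0.1, 0, 0, -0.37, 0, 0, 0]])

```text
t: 4.57
eef_pos: [0.5012, 0.3464, 0.013]
tool_rot: [[0.977, -0.215, -0.004], [-0.215, -0.977, -0.003], [-0.003, 0.004, -1.0]]
force: [-0.0, -0.4, -1.0]
finger_gap: 0.0489
grip_force: 0.0
```

>>> play_rows(increments=[[0.1, 0, 0, -0.015, 0, 0, 0], [0.1, 0, 0, -0.03, 0, 0, 0], [0.1, 0, 0, -0.03, 0, 0, 0], [0.1, 0, 0, -0.03, 0, 0, 0], [0.1, 0, 0, -0.03, 0, 0, 0]])

```text
t: 4.98
eef_pos: [0.5036, 0.3479, 0.0106]
tool_rot: [[0.976, -0.216, 0.001], [-0.216, -0.976, 0.001], [0.001, -0.001, -1.0]]
force: [-0.4, 0.4, 0.4]
finger_gap: 0.0487
grip_force: 0.0
```

The tips would be below the table here by the stated geometry, and there is no contact. So the fingers end about 40 mm short of the stated place. I'll continue down carefully.

>>> play_rows(increments=[[0.1, 0, 0, -0.02, 0, 0, 0], [0.1, 0, 0, -0.04, 0, 0, 0], [0.1, 0, 0, -0.06, 0, 0, 0], [0.1, 0, 0, -0.08, 0, 0, 0], [0.1, 0, 0, -0.08, 0, 0, 0]])

```text
t: 5.4
eef_pos: [0.5025, 0.3472, -0.0073]
tool_rot: [[0.977, -0.215, -0.001], [-0.215, -0.977, -0.001], [-0.001, 0.001, -1.0]]
force: [0.0, -0.2, -0.2]
finger_gap: 0.0483
grip_force: 0.0
```

>>> play_rows(increments=[[-1, 0, 0, 0, 0, 0, 0], [-1, 0, 0, 0, 0, 0, 0], [-1, 0, 0, 0, 0, 0, 0], [-1, 0, 0, 0, 0, 0, 0], [-1, 0, 0, 0, 0, 0, 0]])

```text
t: 5.82
eef_pos: [0.5033, 0.3478, -0.006]
tool_rot: [[0.977, -0.216, 0.0], [-0.216, -0.977, 0.0], [0.0, -0.0, -1.0]]
force: [0.3, 0.4, -0.2]
finger_gap: 0.0198
grip_force: 30.0
```

>>> play_rows(increments=[[-1, 0, 0, 0, 0, 0, 0], [-1, 0, 0, 0, 0, 0, 0], [-1, 0, 0, 0, 0, 0, 0], [-1, 0, 0, 0, 0, 0, 0], [-1, 0, 0, 0, 0, 0, 0]])

```text
t: 6.23
eef_pos: [0.5033, 0.3478, -0.006]
tool_rot: [[0.976, -0.216, 0.0], [-0.216, -0.976, 0.0], [0.0, -0.0, -1.0]]
force: [0.0, -0.2, 1.9]
finger_gap: 0.0198
grip_force: 30.0
```

>>> play_rows(increments=[[-1, 0, 0, 0.15, 0, 0, 0], [-1, 0, 0, 0.35, 0, 0, 0], [-1, 0, 0, 0.55, 0, 0, 0], [-1, 0, 0, 0.75, 0, 0, 0], [-1, 0, 0, 0.95, 0, 0, 0]])

```text
t: 6.65
eef_pos: [0.5026, 0.3471, 0.1854]
tool_rot: [[0.976, -0.216, -0.001], [-0.216, -0.976, -0.001], [-0.001, 0.001, -1.0]]
force: [0.9, 0.6, -1.1]
finger_gap: 0.0199
grip_force: 30.0
```

>>> play_rows(increments=[[-1, 0, 0, 0.15, 0, 0, 0.05], [-1, 0, 0, 0.3, 0, 0, 0.11], [-1, 0, -0.15, 0.35, 0, 0, 0.18], [-1, 0.05, -0.3, 0.35, 0, 0, 0.25], [-1, 0.1, -0.45, 0.35, 0, 0, 0.32]])

```text
t: 7.07
eef_pos: [0.523, 0.2572, 0.2547]
tool_rot: [[0.957, 0.289, 0.001], [0.289, -0.957, 0.001], [0.001, -0.0, -1.0]]
force: [0.8, -0.7, -1.1]
finger_gap: 0.0198
grip_force: 30.0
```

>>> play_rows(increments=[[-1, 0.02, -0.18, 0, 0, 0, 0.07], [-1, 0.04, -0.36, 0, 0, 0, 0.14], [-1, 0.06, -0.54, 0, 0, 0, 0.21], [-1, 0.08, -0.72, 0, 0, 0, 0.28], [-1, 0.1, -0.9, 0, 0, 0, 0.35]])

```text
t: 7.48
eef_pos: [0.5426, 0.0757, 0.2536]
tool_rot: [[0.667, 0.745, -0.001], [0.745, -0.667, -0.0], [-0.001, -0.0, -1.0]]
force: [1.0, 0.0, -1.2]
finger_gap: 0.0201
grip_force: 30.0
```

>>> play_rows(increments=[[-1, 0.03, -0.18, 0, 0, 0, 0.07], [-1, 0.06, -0.36, 0, 0, 0, 0.14], [-1, 0.1, -0.54, 0, 0, 0, 0.21], [-1, 0.13, -0.72, 0, 0, 0, 0.28], [-1, 0.15, -0.9, 0, 0, 0, 0.35]])

```text
t: 7.9
eef_pos: [0.573, -0.1042, 0.2535]
tool_rot: [[0.179, 0.984, -0.001], [0.984, -0.179, 0.0], [-0.0, -0.001, -1.0]]
force: [1.0, 0.9, -1.9]
finger_gap: 0.0197
grip_force: 30.0
```

>>> play_rows(increments=[[-1, 0, -0.15, 0, 0, 0, 0.04], [-1, 0, -0.3, 0, 0, 0, 0.08], [-1, 0, -0.45, 0, 0, 0, 0.084], [-1, 0, -0.5, 0, 0, 0, 0.084], [-1, 0, -0.5, 0, 0, 0, 0.084]])

```text
t: 8.32
eef_pos: [0.5719, -0.2062, 0.2534]
tool_rot: [[0.06, 0.998, -0.001], [0.998, -0.06, -0.002], [-0.002, -0.001, -1.0]]
force: [-0.1, 0.2, -0.7]
finger_gap: 0.0201
grip_force: 30.0
```

```bash
python3 - <<'E'
from h import *
np.set_printoptions(precision=4,suppress=True)
s=robot.state();print(s['t'],s['eef_pos'],s['tool_rot'],s['q'],s['force'],s['grip_force'],s['finger_gap'])
cp=cam('wrist');i=robot.snapshot('wrist');cv2.imwrite('pics/w5.png',i[:,:,::-1])
import pickle;pickle.dump(cp,open('w5.pkl','wb'))
E
```

```text
8.3167 [ 0.5719 -0.2062  0.2534] [[ 0.0598  0.9982 -0.0012]
 [ 0.9982 -0.0598 -0.0016]
 [-0.0017 -0.0011 -1.    ]] [ 0.2147  0.4358  0.0766  1.6293 -0.0345  1.0786  0.2407] [-0.1151  0.2219 -0.7183] 29.998319246806204 0.02008561749993965
```

View pics/w5.png

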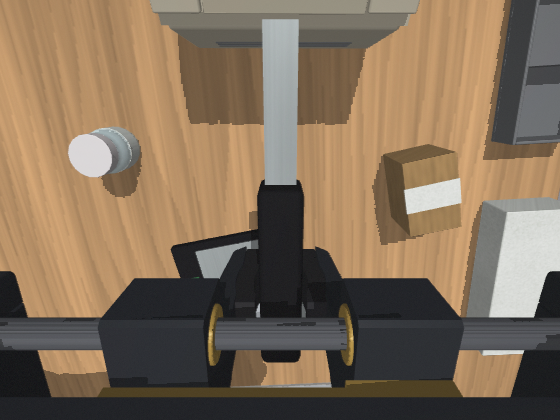

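The wrist view shows the blade held straight, with its tip at (280,20). The sealer's front top edge is at row 12, with corners at (152,12) and (417,12). The jar is on the left and the carton on the right.

```bash
python3 - <<'E'
from h import *
import pickle
np.set_printoptions(precision=4,suppress=True)
cp=pickle.load(open('w5.pkl','rb'))
R=lambda u,v,z:ray('wrist',u,v,z,cp)
i=cv2.imread('pics/w5.png').astype(int)
for u in(170,220,350,400):print(u,[tuple(i[v,u]) [1] for v in range(0,60,2)])
for v in(4,8,11,14,18):print(v,[int(i[v,u][1]) for u in range(145,175,2)],[int(i[v,u][1]) for u in range(400,432,2)])
for v in(11,13):print(R(152,v,.125),R(417.5,v,.125))
print('base',R(216,47,0),R(352,47,0))
print('jar',R(90,155,.07),'carton',R(425,190,.07))
c,_=cp;T=c['T_tool_cam']
for p in((.11,0,-.023),(.045,0,-.023),(.045,0,-.035)):
    q=T[:3,:3].T@(np.array(p)-T[:3,3]);print(p,c['cx']+c['fx']*q[0]/q[2],c['cy']+c['fy']*q[1]/q[2])
E
```

```text
170 [np.int64(155), np.int64(155), np.int64(156), np.int64(155), np.int64(155), np.int64(156), np.int64(114), np.int64(116), np.int64(117), np.int64(117), np.int64(118), np.int64(118), np.int64(119), np.int64(118), np.int64(116), np.int64(150), np.int64(151), np.int64(151), np.int64(152), np.int64(151), np.int64(151), np.int64(151), np.int64(152), np.int64(151), np.int64(151), np.int64(152), np.int64(149), np.int64(149), np.int64(148), np.int64(149)]
220 [np.int64(145), np.int64(146), np.int64(145), np.int64(146), np.int64(146), np.int64(145), np.int64(151), np.int64(117), np.int64(117), np.int64(116), np.int64(117), np.int64(117), np.int64(118), np.int64(116), np.int64(107), np.int64(91), np.int64(93), np.int64(91), np.int64(92), np.int64(93), np.int64(93), np.int64(73), np.int64(68), np.int64(76), np.int64(89), np.int64(88), np.int64(88), np.int64(87), np.int64(89), np.int64(90)]
350 [np.int64(145), np.int64(145), np.int64(145), np.int64(146), np.int64(146), np.int64(145), np.int64(145), np.int64(109), np.int64(118), np.int64(116), np.int64(116), np.int64(117), np.int64(118), np.in
[... 1178 characters left out ...]
47, 143, 143, 143, 140, 134, 116, 118, 117, 117, 117, 116, 116, 118] [116, 116, 116, 116, 157, 153, 147, 146, 147, 151, 151, 144, 143, 141, 137, 140]
18 [149, 149, 146, 143, 143, 142, 135, 126, 116, 117, 116, 118, 118, 117, 117] [116, 115, 115, 120, 156, 146, 146, 146, 147, 150, 149, 144, 141, 141, 137, 143]
[ 0.477  -0.0512  0.125 ] [ 0.69   -0.0641  0.125 ]
[ 0.4767 -0.0526  0.125 ] [ 0.6901 -0.0655  0.125 ]
base [ 0.5029 -0.0603  0.    ] [ 0.6643 -0.07    0.    ]
jar [ 0.3646 -0.1695  0.07  ] carton [ 0.7334 -0.2311  0.07  ]
(0.11, 0, -0.023) 281.6819089316179 18.837845472280122
(0.045, 0, -0.023) 281.48730378737616 182.72212235288524
(0.045, 0, -0.035) 281.56000986103754 189.776782474029
```

>>> play_rows(increments=[[-1, 0, 0, 0, 0.08, 0, 0], [-1, 0, 0.05, 0, 0.16, -0.01, 0], [-1, 0, 0.1, 0, 0.24, -0.015, 0], [-1, 0, 0.1, 0, 0.31, -0.02, 0], [-1, 0, 0.1, 0, 0.333, -0.02, 0]])

```text
t: 8.78
eef_pos: [0.5722, -0.1832, 0.2525]
tool_rot: [[0.049, 0.998, 0.029], [0.862, -0.057, 0.504], [0.504, 0.0, -0.863]]
force: [-1.2, 0.0, -1.3]
finger_gap: 0.0198
grip_force: 30.0
```

>>> play_rows(increments=[[-1, 0, 0, 0, 0, 0, 0], [-1, 0, 0, 0, 0, 0, 0], [-1, 0, 0, 0, 0, 0, 0]])

```text
t: 9.03
eef_pos: [0.5739, -0.1798, 0.2545]
tool_rot: [[0.042, 0.999, 0.029], [0.865, -0.051, 0.498], [0.499, 0.004, -0.866]]
force: [-0.4, -0.6, -0.3]
finger_gap: 0.02
grip_force: 30.0
```

```bash
python3 - <<'E'
from h import *
np.set_printoptions(precision=4,suppress=True)
s=robot.state();print(s['t'],s['eef_pos'],s['tool_rot'],s['q'],s['force'],s['grip_force'],s['finger_gap'])
cp=cam('wrist');i=robot.snapshot('wrist');cv2.imwrite('pics/w6.png',i[:,:,::-1]);cv2.imwrite('pics/w6b.png',cv2.resize(i[0:260,70:490,::-1],None,fx=1.9,fy=1.9,interpolation=cv2.INTER_CUBIC))
import pickle;pickle.dump(cp,open('w6.pkl','wb'))
E
```

```text
9.0333 [ 0.5739 -0.1798  0.2545] [[ 0.0423  0.9987  0.0288]
 [ 0.8654 -0.0511  0.4984]
 [ 0.4992  0.0038 -0.8665]] [ 0.5269  0.5775 -0.0579  1.509  -0.4588  1.3118  0.6021] [-0.3613 -0.6038 -0.251 ] 29.998806500807405 0.020030668373478406
```

View pics/w6b.png

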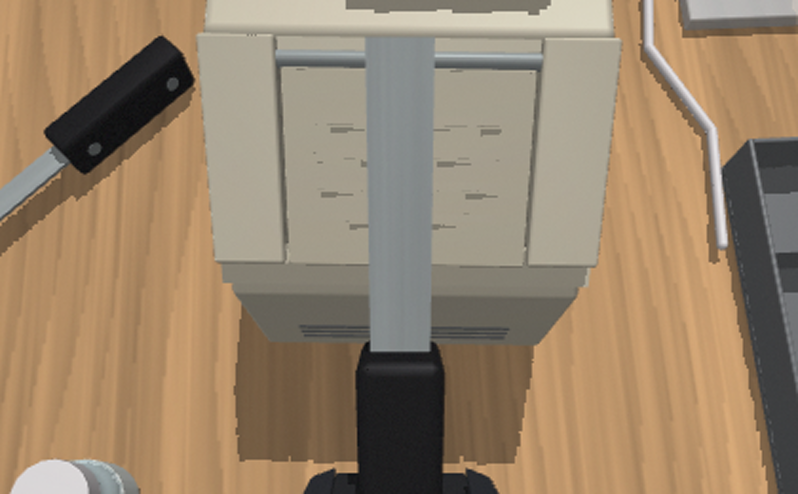

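The tilted view shows the cover between two side rails. In the crop, the lip corners are at (288,264) and (526,266), the rail bottom corners are at (215,262) and (600,266), and the hinge rod is at the top near row 58. No notch shows from above, so it has to be felt.

```bash
python3 - <<'E'
from h import *
import pickle
np.set_printoptions(precision=4,suppress=True)
cp=pickle.load(open('w6.pkl','rb'))
R=lambda u,v,z:ray('wrist',70+u/1.9,v/1.9,z,cp)
a,b=R(288,264,.1423),R(526,266,.1423);print('lip',a,b,np.linalg.norm(a-b),(a+b)/2)
A,B=R(215,262,.1423),R(600,266,.1423);print('rail',A,B,np.linalg.norm(A-B),(A+B)/2)
C,D=R(198,34,.188),R(621,38,.188);print('rail top',C,D,np.linalg.norm(C-D),(C+D)/2)
E,F=R(233,291,.125),R(578,291,.125);print('front edge',E,F,np.linalg.norm(E-F),(E+F)/2)
for p,q in((a,b),(A,B),(C,D),(E,F)):d=q-p;print('yaw',np.degrees(np.arctan2(d[1],d[0])))
i=cv2.imread('pics/w6.png').astype(int)
for u in(240,340,):print([(v,i[v,u,1]) for v in range(130,160)])
print('scale/tub',[ray('scene',*p) for p in((168,262,.022),(163,258,.07))],'jar',ray('scene',229,222,.035),'carton',ray('scene',211,312,.035))
E
```

```text
lip [ 0.5216 -0.0601  0.1423] [ 0.6453 -0.0674  0.1423] 0.12400428395205573 [ 0.5834 -0.0637  0.1423]
rail [ 0.4836 -0.0571  0.1423] [ 0.6839 -0.0693  0.1423] 0.20067291344487884 [ 0.5838 -0.0632  0.1423]
rail top [0.4878 0.0396 0.188 ] [0.6906 0.0276 0.188 ] 0.2030800490346386 [0.5892 0.0336 0.188 ]
front edge [ 0.4884 -0.0666  0.125 ] [ 0.6767 -0.076   0.125 ] 0.18860247484654605 [ 0.5825 -0.0713  0.125 ]
yaw -3.359522919278219
yaw -3.48107819105831
yaw -3.3945518696165786
yaw -2.85338463293196
[(130, np.int64(156)), (131, np.int64(156)), (132, np.int64(157)), (133, np.int64(156)), (134, np.int64(157)), (135, np.int64(156)), (136, np.int64(155)), (137, np.int64(154)), (138, np.int64(146)), (139, np.int64(109)), (140, np.int64(126)), (141, np.int64(127)), (142, np.int64(126)), (143, np.int64(127)), (144, np.int64(126)), (145, np.int64(127)), (146, np.int64(127)), (147, np.int64(127)), (148, np.int64(127)), (149, np.int64(126)), (150, np.int64(124)), (151, np.int64(123)), (152, np.int64(123)), (153, np.int64(123)), (154, np.int64(115)), (155, np.int64(105)), (156, np.int64(98)), (157
[... 162 characters left out ...]
(155)), (135, np.int64(154)), (136, np.int64(155)), (137, np.int64(155)), (138, np.int64(156)), (139, np.int64(157)), (140, np.int64(107)), (141, np.int64(126)), (142, np.int64(126)), (143, np.int64(127)), (144, np.int64(127)), (145, np.int64(127)), (146, np.int64(126)), (147, np.int64(127)), (148, np.int64(127)), (149, np.int64(126)), (150, np.int64(126)), (151, np.int64(123)), (152, np.int64(123)), (153, np.int64(123)), (154, np.int64(123)), (155, np.int64(118)), (156, np.int64(105)), (157, np.int64(97)), (158, np.int64(98)), (159, np.int64(99))]
scale/tub [array([ 0.5096, -0.372 ,  0.022 ]), array([ 0.5376, -0.3795,  0.07  ])] jar [ 0.3603 -0.169   0.035 ] carton [ 0.7381 -0.2421  0.035 ]
```

>>> play_rows(increments=[[-1, 0.02, 0.01, -0.15, 0, 0, -0.007], [-1, 0.02, 0.02, -0.35, 0, 0, -0.007], [-1, 0.02, 0.027, -0.55, 0, 0, -0.007], [-1, 0.02, 0.027, -0.7, 0, 0, -0.007], [-1, 0.02, 0.027, -0.8, 0, 0, -0.007]])

```text
t: 9.5
eef_pos: [0.5763, -0.1743, 0.0914]
tool_rot: [[0.054, 0.998, 0.032], [0.864, -0.062, 0.499], [0.5, 0.001, -0.866]]
force: [-0.7, -0.1, -1.0]
finger_gap: 0.0197
grip_force: 30.0
```

>>> play_rows(increments=[[-1, 0, 0, -0.1, 0, 0, 0], [-1, 0, 0, -0.18, 0, 0, 0], [-1, 0, 0, -0.22, 0, 0, 0], [-1, 0, 0, -0.22, 0, 0, 0], [-1, 0, 0, -0.22, 0, 0, 0]])

```text
t: 9.92
eef_pos: [0.5777, -0.1766, 0.0505]
tool_rot: [[0.054, 0.998, 0.036], [0.864, -0.065, 0.499], [0.5, 0.004, -0.866]]
force: [0.1, 0.3, -1.2]
finger_gap: 0.02
grip_force: 30.0
```

```bash
cat >> h.py <<'E'
L=np.array([.5834,-.0674,.125]);U=np.array([.0514,.8645,.5]);N=np.array([-.0297,-.4991,.866]);W=np.array([-.998,.059,0])
def tip():
    s=robot.state();R=s['tool_rot'];p=s['eef_pos']+R@[.11,0,-.023];d=p-L
    print('t %.2f'%s['t'],'tip',p.round(4),'s,h,w mm',(1e3*np.array([d@U,d@N,d@W])).round(1),'F',s['force'].round(1),'Fu,n,w',np.round([s['force']@U,s['force']@N,s['force']@W],1),'blade dir uvw',np.round([R[:,0]@U,R[:,0]@N,R[:,0]@W],3),'gap',s['finger_gap'].round(4))
E
python3 -c "
from h import *
tip()"
```

```text
Traceback (most recent call last):
  File "h.py", line 19, in tip
    print('t %.2f'%s['t'],'tip',p.round(4),'s,h,w mm',(1e3*np.array([d@U,d@N,d@W])).round(1),'F',s['force'].round(1),'Fu,n,w',np.round([s['force']@U,s['force']@N,s['force']@W],1),'blade dir uvw',np.round([R[:,0]@U,R[:,0]@N,R[:,0]@W],3),'gap',s['finger_gap'].round(4))
                                                                                                                                                                                                                                                  ^^^^^^^^^^^^^^^^^^^^^
AttributeError: 'float' object has no attribute 'round'
```

>>> play_rows(increments=[[-1, 0.003, 0.04, 0.025, 0, 0, 0], [-1, 0.005, 0.08, 0.045, 0, 0, 0], [-1, 0.006, 0.104, 0.06, 0, 0, 0], [-1, 0.006, 0.104, 0.06, 0, 0, 0], [-1, 0.006, 0.104, 0.06, 0, 0, 0]])

```text
t: 10.33
eef_pos: [0.5788, -0.1556, 0.0627]
tool_rot: [[0.054, 0.998, 0.036], [0.864, -0.065, 0.499], [0.5, 0.004, -0.866]]
force: [-0.1, -0.2, -1.4]
finger_gap: 0.0196
grip_force: 30.0
```

```bash
sed -i "s/s\['finger_gap'\].round(4)/round(s['finger_gap'],4)/" h.py; python3 -c "
from h import *
tip()"
```

```text
t 10.33 tip [ 0.5839 -0.072   0.1376] s,h,w mm [ 2.4 13.2 -0.7] F [-0.1 -0.2 -1.4] Fu,n,w [-0.9 -1.1  0.1] blade dir uvw [ 1.     0.    -0.003] gap 0.0196
```

>>> play_rows(increments=[[-1, 0, 0.007, -0.013, 0, 0, 0], [-1, 0, 0.013, -0.022, 0, 0, 0], [-1, 0.001, 0.018, -0.03, 0, 0, 0], [-1, 0.001, 0.018, -0.03, 0, 0, 0]])

```text
t: 10.67
eef_pos: [0.5781, -0.1522, 0.0551]
tool_rot: [[0.056, 0.998, 0.035], [0.864, -0.066, 0.5], [0.501, 0.002, -0.866]]
force: [-0.3, -0.8, -1.6]
finger_gap: 0.0195
grip_force: 30.0
```

```bash
python3 -c "
from h import *
tip()"
```

```text
t 10.67 tip [ 0.5835 -0.0687  0.1301] s,h,w mm [ 1.4  5.1 -0.2] F [-0.3 -0.8 -1.6] Fu,n,w [-1.5 -1.   0.2] blade dir uvw [ 1.     0.001 -0.005] gap 0.0195
```

>>> play_rows(increments=[[-1, 0, 0.0025, -0.0043, 0, 0, 0], [-1, 0, 0.005, -0.0086, 0, 0, 0], [-1, 0, 0.005, -0.0086, 0, 0, 0]])

```text
t: 10.92
eef_pos: [0.5784, -0.1515, 0.0539]
tool_rot: [[0.055, 0.998, 0.035], [0.864, -0.066, 0.499], [0.5, 0.003, -0.866]]
force: [0.3, 0.4, -0.2]
finger_gap: 0.0196
grip_force: 30.0
```

>>> play_rows(increments=[[-1, 0, 0.0025, -0.0043, 0, 0, 0], [-1, 0, 0.005, -0.0086, 0, 0, 0], [-1, 0, 0.005, -0.0086, 0, 0, 0]])

```text
t: 11.17
eef_pos: [0.5785, -0.1504, 0.0522]
tool_rot: [[0.055, 0.998, 0.035], [0.864, -0.065, 0.499], [0.5, 0.003, -0.866]]
force: [-0.9, 1.0, -0.8]
finger_gap: 0.0199
grip_force: 30.0
```

>>> play_rows(increments=[[-1, 0, 0.0025, -0.0043, 0, 0, 0], [-1, 0, 0.0025, -0.0043, 0, 0, 0], [-1, 0, 0.0025, -0.0043, 0, 0, 0]])

```text
t: 11.42
eef_pos: [0.5786, -0.15, 0.0515]
tool_rot: [[0.055, 0.998, 0.035], [0.864, -0.066, 0.499], [0.5, 0.003, -0.866]]
force: [0.1, 0.2, -1.0]
finger_gap: 0.0198
grip_force: 30.0
```

```bash
python3 -c "
from h import *
tip()"
```

```text
t 11.42 tip [ 0.5838 -0.0664  0.1265] s,h,w mm [ 1.6  0.8 -0.4] F [ 0.1  0.2 -1. ] Fu,n,w [-0.4 -1.  -0.1] blade dir uvw [ 1.     0.    -0.004] gap 0.0198
```

>>> play_rows(increments=[[-1, 0.001, 0.009, 0.005, 0, 0, 0], [-1, 0.001, 0.017, 0.01, 0, 0, 0], [-1, 0.001, 0.017, 0.01, 0, 0, 0]])

```text
t: 11.67
eef_pos: [0.5789, -0.146, 0.0539]
tool_rot: [[0.055, 0.998, 0.035], [0.864, -0.065, 0.499], [0.501, 0.003, -0.866]]
force: [0.7, -0.3, -0.5]
finger_gap: 0.0195
grip_force: 30.0
```

>>> play_rows(increments=[[-1, 0, 0.0025, -0.0043, 0, 0, 0], [-1, 0, 0.0025, -0.0043, 0, 0, 0], [-1, 0, 0.0025, -0.0043, 0, 0, 0]])

```text
t: 11.92
eef_pos: [0.5789, -0.1461, 0.0529]
tool_rot: [[0.055, 0.998, 0.036], [0.864, -0.066, 0.499], [0.501, 0.003, -0.866]]
force: [0.1, 0.4, 0.8]
finger_gap: 0.0199
grip_force: 30.0
```

>>> play_rows(increments=[[-1, 0, 0.0025, -0.0043, 0, 0, 0], [-1, 0, 0.0025, -0.0043, 0, 0, 0], [-1, 0, 0.0025, -0.0043, 0, 0, 0]])

```text
t: 12.17
eef_pos: [0.5789, -0.1456, 0.052]
tool_rot: [[0.055, 0.998, 0.036], [0.864, -0.066, 0.499], [0.501, 0.003, -0.866]]
force: [0.1, -1.1, 2.8]
finger_gap: 0.0199
grip_force: 30.0
```

>>> play_rows(increments=[[-1, 0, 0.0025, -0.0043, 0, 0, 0], [-1, 0, 0.0025, -0.0043, 0, 0, 0], [-1, 0, 0.0025, -0.0043, 0, 0, 0]])

```text
t: 12.42
eef_pos: [0.5788, -0.1451, 0.051]
tool_rot: [[0.055, 0.998, 0.036], [0.864, -0.066, 0.499], [0.5, 0.003, -0.866]]
force: [0.7, 0.2, 2.9]
finger_gap: 0.0198
grip_force: 30.0
```

```bash
python3 -c "
from h import *
tip()"
```

```text
t 12.42 tip [ 0.5841 -0.0615  0.1259] s,h,w mm [ 5.6 -2.2 -0.4] F [0.7 0.2 2.9] Fu,n,w [ 1.6  2.4 -0.7] blade dir uvw [ 1.     0.001 -0.004] gap 0.0198
```

>>> play_rows(increments=[[-1, -0.001, -0.006, 0.01, 0, 0, 0], [-1, -0.001, -0.011, 0.0195, 0, 0, 0], [-1, -0.001, -0.011, 0.0195, 0, 0, 0]])

```text
t: 12.67
eef_pos: [0.5784, -0.148, 0.0548]
tool_rot: [[0.056, 0.998, 0.036], [0.864, -0.066, 0.498], [0.5, 0.003, -0.866]]
force: [0.6, 0.1, -0.3]
finger_gap: 0.0197
grip_force: 30.0
```

>>> play_rows(increments=[[-1, 0.001, 0.009, 0.005, 0, 0, 0], [-1, 0.001, 0.017, 0.01, 0, 0, 0], [-1, 0.001, 0.017, 0.01, 0, 0, 0]])

```text
t: 12.92
eef_pos: [0.5787, -0.1433, 0.057]
tool_rot: [[0.055, 0.998, 0.035], [0.864, -0.065, 0.499], [0.501, 0.003, -0.866]]
force: [0.2, -0.3, -1.1]
finger_gap: 0.0198
grip_force: 30.0
```

>>> play_rows(increments=[[-1, 0, 0.009, 0.005, 0, 0, 0], [-1, 0, 0.009, 0.005, 0, 0, 0], [-1, 0, 0.009, 0.005, 0, 0, 0]])

```text
t: 13.17
eef_pos: [0.5788, -0.142, 0.0579]
tool_rot: [[0.055, 0.998, 0.035], [0.864, -0.065, 0.499], [0.5, 0.003, -0.866]]
force: [-0.1, -0.2, -1.1]
finger_gap: 0.02
grip_force: 30.0
```

>>> play_rows(increments=[[-1, 0, 0.009, 0.005, 0, 0, 0], [-1, 0, 0.009, 0.005, 0, 0, 0], [-1, 0, 0.009, 0.005, 0, 0, 0]])

```text
t: 13.42
eef_pos: [0.5786, -0.1418, 0.0585]
tool_rot: [[0.056, 0.998, 0.036], [0.865, -0.067, 0.497], [0.499, 0.003, -0.867]]
force: [-0.6, -4.9, -4.2]
finger_gap: 0.0199
grip_force: 30.0
```

```bash
python3 -c "
from h import *
tip()"
```

```text
t 13.42 tip [ 0.584  -0.0581  0.1332] s,h,w mm [12.2  2.5 -0. ] F [-0.6 -4.9 -4.2] Fu,n,w [-6.4 -1.1  0.3] blade dir uvw [ 1.    -0.002 -0.005] gap 0.0199
```

>>> play_rows(increments=[[-1, -0.008, 0, 0, 0, 0, 0], [-1, -0.015, 0.001, 0, 0, 0, 0], [-1, -0.015, 0.001, 0, 0, 0, 0]])

```text
t: 13.67
eef_pos: [0.5759, -0.1417, 0.0586]
tool_rot: [[0.057, 0.998, 0.037], [0.865, -0.067, 0.497], [0.499, 0.004, -0.867]]
force: [-0.3, -5.8, -4.0]
finger_gap: 0.02
grip_force: 30.0
```

>>> play_rows(increments=[[-1, -0.008, 0, 0, 0, 0, 0], [-1, -0.015, 0.001, 0, 0, 0, 0], [-1, -0.015, 0.001, 0, 0, 0, 0]])

```text
t: 13.92
eef_pos: [0.5732, -0.1417, 0.0587]
tool_rot: [[0.057, 0.998, 0.038], [0.865, -0.068, 0.497], [0.498, 0.004, -0.867]]
force: [0.8, -4.8, -3.8]
finger_gap: 0.02
grip_force: 30.0
```

>>> play_rows(increments=[[-1, -0.008, 0, 0, 0, 0, 0], [-1, -0.015, 0.001, 0, 0, 0, 0], [-1, -0.015, 0.001, 0, 0, 0, 0]])

```text
t: 14.17
eef_pos: [0.5703, -0.1415, 0.0587]
tool_rot: [[0.057, 0.998, 0.038], [0.865, -0.068, 0.497], [0.498, 0.005, -0.867]]
force: [1.6, -5.0, -4.2]
finger_gap: 0.0198
grip_force: 30.0
```

```bash
python3 -c "
from h import *
tip()"
```

```text
t 14.17 tip [ 0.5757 -0.0578  0.1335] s,h,w mm [12.1  2.8  8.3] F [ 1.6 -5.  -4.2] Fu,n,w [-6.3 -1.2 -1.9] blade dir uvw [ 1.    -0.002 -0.006] gap 0.0198
```

>>> play_rows(increments=[[-1, -0.008, 0, 0, 0, 0, 0], [-1, -0.015, 0.001, 0, 0, 0, 0], [-1, -0.015, 0.001, 0, 0, 0, 0]])

```text
t: 14.42
eef_pos: [0.5676, -0.1414, 0.0588]
tool_rot: [[0.057, 0.998, 0.039], [0.865, -0.069, 0.497], [0.498, 0.005, -0.867]]
force: [2.8, -4.8, -2.7]
finger_gap: 0.0196
grip_force: 30.1
```

>>> play_rows(increments=[[-1, -0.008, 0, 0, 0, 0, 0], [-1, -0.015, 0.001, 0, 0, 0, 0], [-1, -0.015, 0.001, 0, 0, 0, 0]])

```text
t: 14.67
eef_pos: [0.5643, -0.1412, 0.0588]
tool_rot: [[0.057, 0.998, 0.038], [0.865, -0.068, 0.497], [0.498, 0.005, -0.867]]
force: [2.4, -5.4, -4.0]
finger_gap: 0.0197
grip_force: 30.0
```

>>> play_rows(increments=[[-1, -0.008, 0, 0, 0, 0, 0], [-1, -0.015, 0.001, 0, 0, 0, 0], [-1, -0.015, 0.001, 0, 0, 0, 0]])

```text
t: 14.92
eef_pos: [0.5616, -0.141, 0.0588]
tool_rot: [[0.057, 0.998, 0.038], [0.865, -0.069, 0.497], [0.498, 0.005, -0.867]]
force: [3.1, -5.8, -3.5]
finger_gap: 0.0196
grip_force: 30.1
```

```bash
python3 -c "
from h import *
tip()"
```

```text
t 14.92 tip [ 0.5669 -0.0573  0.1335] s,h,w mm [12.2  2.8 17. ] F [ 3.1 -5.8 -3.5] Fu,n,w [-6.6 -0.2 -3.4] blade dir uvw [ 1.    -0.002 -0.006] gap 0.0196
```

>>> play_rows(increments=[[-1, 0, -0.017, -0.01, 0, 0, 0], [-1, 0.045, -0.02, -0.01, 0, 0, 0], [-1, 0.09, -0.022, -0.01, 0, 0, 0], [-1, 0.09, -0.022, -0.01, 0, 0, 0], [-1, 0.09, -0.005, 0, 0, 0, 0]])

```text
t: 15.33
eef_pos: [0.5795, -0.1414, 0.0581]
tool_rot: [[0.055, 0.998, 0.036], [0.865, -0.066, 0.497], [0.498, 0.004, -0.867]]
force: [0.9, -9.1, -6.9]
finger_gap: 0.0201
grip_force: 30.0
```

>>> play_rows(increments=[[-1, 0.008, 0, 0, 0, 0, 0], [-1, 0.015, -0.001, 0, 0, 0, 0], [-1, 0.015, -0.001, 0, 0, 0, 0]])

```text
t: 15.58
eef_pos: [0.5808, -0.1416, 0.0581]
tool_rot: [[0.056, 0.998, 0.034], [0.865, -0.065, 0.497], [0.499, 0.002, -0.867]]
force: [-2.3, -5.4, -4.1]
finger_gap: 0.0201
grip_force: 30.0
```

>>> play_rows(increments=[[-1, 0.008, 0, 0, 0, 0, 0], [-1, 0.015, -0.001, 0, 0, 0, 0], [-1, 0.015, -0.001, 0, 0, 0, 0]])

```text
t: 15.83
eef_pos: [0.5834, -0.1415, 0.0581]
tool_rot: [[0.056, 0.998, 0.033], [0.865, -0.065, 0.498], [0.499, 0.001, -0.867]]
force: [-2.3, -4.2, -3.7]
finger_gap: 0.0201
grip_force: 30.1
```

>>> play_rows(increments=[[-1, 0.008, 0, 0, 0, 0, 0], [-1, 0.015, -0.001, 0, 0, 0, 0], [-1, 0.015, -0.001, 0, 0, 0, 0]])

```text
t: 16.08
eef_pos: [0.5878, -0.1398, 0.059]
tool_rot: [[0.055, 0.998, 0.035], [0.863, -0.065, 0.5], [0.502, 0.003, -0.865]]
force: [-0.1, 0.1, -0.3]
finger_gap: 0.02
grip_force: 30.0
```

```bash
python3 -c "
from h import *
tip()"
```

```text
t 16.08 tip [ 0.593  -0.0564  0.1341] s,h,w mm [14.6  2.1 -9. ] F [-0.1  0.1 -0.3] Fu,n,w [-0.1 -0.3  0.1] blade dir uvw [ 1.     0.002 -0.004] gap 0.02
```

The blade dropped into the notch at about w = −9, so its middle is near −12.5. I'll centre on that and insert.

>>> play_rows(increments=[[-1, 0.009, 0, 0, 0, 0, 0], [-1, 0.0175, -0.001, 0, 0, 0, 0], [-1, 0.0175, -0.001, 0, 0, 0, 0]])

```text
t: 16.33
eef_pos: [0.592, -0.1401, 0.0592]
tool_rot: [[0.054, 0.998, 0.036], [0.864, -0.065, 0.5], [0.501, 0.004, -0.865]]
force: [0.4, -0.1, -0.7]
finger_gap: 0.0198
grip_force: 30.0
```

>>> play_rows(increments=[[-1, 0.001, 0.015, 0.009, 0, 0, 0], [-1, 0.002, 0.03, 0.0175, 0, 0, 0], [-1, 0.002, 0.03, 0.0175, 0, 0, 0]])

```text
t: 16.58
eef_pos: [0.592, -0.1337, 0.063]
tool_rot: [[0.054, 0.998, 0.035], [0.864, -0.065, 0.5], [0.501, 0.004, -0.865]]
force: [-0.0, -1.1, -0.8]
finger_gap: 0.0201
grip_force: 30.0
```

>>> play_rows(increments=[[-1, 0.001, 0.015, 0.009, 0, 0, 0], [-1, 0.002, 0.035, 0.02, 0, 0, 0], [-1, 0.002, 0.035, 0.02, 0, 0, 0]])

```text
t: 16.83
eef_pos: [0.5924, -0.1267, 0.067]
tool_rot: [[0.054, 0.998, 0.035], [0.864, -0.065, 0.5], [0.501, 0.004, -0.865]]
force: [0.7, 0.5, -0.9]
finger_gap: 0.02
grip_force: 30.0
```

```bash
python3 -c "
from h import *
tip()"
```

```text
t 16.83 tip [ 0.5975 -0.0431  0.142 ] s,h,w mm [ 30.2   2.2 -12.6] F [ 0.7  0.5 -0.9] Fu,n,w [ 0.  -1.1 -0.6] blade dir uvw [ 1.     0.001 -0.003] gap 0.02
```

```bash
cat >> h.py <<'E'
from scipy.spatial.transform import Rotation as Ro
def goto(s,h,w,pitch):
    """shares to put the tip at slope coords (mm) with the blade pitched `pitch` deg above level"""
    st=robot.state();b=np.radians(pitch)
    X=np.array([.0593*np.cos(b),.9982*np.cos(b),np.sin(b)]);Y=-W/np.linalg.norm(W);Z=np.cross(X,Y)
    R=np.c_[X,Y,Z];p=L+(s*U+h*N+w*W)/1e3-R@[.11,0,-.023]
    r=Ro.from_matrix(R@st['tool_rot'].T).as_rotvec()
    print((s,h,w,pitch),'shift',((p-st['eef_pos'])/.2).round(4),'turn',(r/(np.pi/2)).round(4))
E
python3 -c "
from h import *
tip()
for a in(0,7,14,20,25):
    r=np.radians(a);goto(4+26.2*np.cos(r),2.2-1.7*min(1,a/10)+26.2*np.sin(r),-12.6,30+a)"
```

```text
t 16.83 tip [ 0.5975 -0.0431  0.142 ] s,h,w mm [ 30.2   2.2 -12.6] F [ 0.7  0.5 -0.9] Fu,n,w [ 0.  -1.1 -0.6] blade dir uvw [ 1.     0.001 -0.003] gap 0.02
(np.float64(30.2), np.float64(2.2), -12.6, 30) shift [ 0.0006 -0.0004  0.0004] turn [-0.0006  0.0024  0.0034]
(np.float64(30.004709173002635), np.float64(4.202976797214864), -12.6, 37) shift [ 0.0032  0.0424 -0.0396] turn [ 0.077  -0.0024  0.0036]
(np.float64(29.421748028431107), np.float64(6.838353664711295), -12.6, 44) shift [ 0.0058  0.0875 -0.0716] turn [ 0.1547 -0.0072  0.0037]
(np.float64(28.6199466645908), np.float64(9.46092775513252), -12.6, 50) shift [ 0.0082  0.1277 -0.0927] turn [ 0.2212 -0.0114  0.0038]
(np.float64(27.745264020360228), np.float64(11.572598457606325), -12.6, 55) shift [ 0.0103  0.1628 -0.107 ] turn [ 0.2767 -0.0148  0.0039]
```

>>> play_rows(increments=[[-1, 0.0015, 0.021, -0.02, 0.038, -0.001, 0.002], [-1, 0.003, 0.0425, -0.04, 0.077, -0.0025, 0.0035], [-1, 0.0045, 0.065, -0.0555, 0.116, -0.005, 0.0035], [-1, 0.006, 0.0875, -0.0715, 0.155, -0.007, 0.0035], [-1, 0.006, 0.0875, -0.0715, 0.155, -0.007, 0.0035]])

```text
t: 17.25
eef_pos: [0.5916, -0.1116, 0.0496]
tool_rot: [[0.049, 0.998, 0.04], [0.716, -0.063, 0.695], [0.696, -0.005, -0.718]]
force: [0.0, -0.5, -1.5]
finger_gap: 0.0195
grip_force: 30.0
```

```bash
python3 -c "
from h import *
tip()
for a in(14,17,20,25):
    r=np.radians(a);goto(4+26.2*np.cos(r),2.2-1.7*min(1,a/10)+26.2*np.sin(r),-12.6,30+a)"
```

```text
t 17.25 tip [ 0.596  -0.0488  0.1427] s,h,w mm [ 25.6   5.7 -11.5] F [ 0.  -0.5 -1.5] Fu,n,w [-1.2 -1.  -0.1] blade dir uvw [ 0.97   0.244 -0.006] gap 0.0195
(np.float64(29.421748028431107), np.float64(6.838353664711295), -12.6, 44) shift [0.0097 0.012  0.0154] turn [-0.0017 -0.0032  0.0024]
(np.float64(29.055184606231528), np.float64(8.160138663735703), -12.6, 47) shift [0.0109 0.0318 0.0043] turn [ 0.0315 -0.0052  0.0024]
(np.float64(28.6199466645908), np.float64(9.46092775513252), -12.6, 50) shift [ 0.0121  0.0522 -0.0057] turn [ 0.0648 -0.0072  0.0023]
(np.float64(27.745264020360228), np.float64(11.572598457606325), -12.6, 55) shift [ 0.0142  0.0872 -0.02  ] turn [ 0.1203 -0.0106  0.0021]
```

>>> play_rows(increments=[[-1, 0, 0, 0, 0, 0, 0], [-1, 0, 0, 0, 0, 0, 0]])

```text
t: 17.42
eef_pos: [0.5935, -0.1107, 0.0522]
tool_rot: [[0.044, 0.998, 0.041], [0.72, -0.06, 0.692], [0.693, -0.001, -0.721]]
force: [-0.3, -0.9, -3.4]
finger_gap: 0.02
grip_force: 30.0
```

```bash
python3 -c "
from h import *
tip()
for a in(17,20,25):
    r=np.radians(a);goto(4+26.2*np.cos(r),2.2-1.7*min(1,a/10)+26.2*np.sin(r),-12.6,30+a)"
```

```text
t 17.42 tip [ 0.5974 -0.0474  0.145 ] s,h,w mm [ 28.    6.9 -12.8] F [-0.3 -0.9 -3.4] Fu,n,w [-2.5 -2.5  0.2] blade dir uvw [ 0.971  0.239 -0.001] gap 0.02
(np.float64(29.055184606231528), np.float64(8.160138663735703), -12.6, 47) shift [ 0.0014  0.0273 -0.0085] turn [ 0.0349 -0.0025  0.0006]
(np.float64(28.6199466645908), np.float64(9.46092775513252), -12.6, 50) shift [ 0.0026  0.0477 -0.0185] turn [ 0.0682 -0.0045  0.0006]
(np.float64(27.745264020360228), np.float64(11.572598457606325), -12.6, 55) shift [ 0.0047  0.0828 -0.0328] turn [ 0.1236 -0.0078  0.0006]
```

>>> play_rows(increments=[[-1, 0.001, 0.024, -0.009, 0.034, -0.002, 0], [-1, 0.0025, 0.0475, -0.0185, 0.068, -0.0045, 0], [-1, 0.0035, 0.065, -0.025, 0.096, -0.006, 0], [-1, 0.0045, 0.083, -0.033, 0.1235, -0.008, 0], [-1, 0.0045, 0.083, -0.033, 0.1235, -0.008, 0]])

```text
t: 17.83
eef_pos: [0.594, -0.0941, 0.045]
tool_rot: [[0.036, 0.998, 0.049], [0.57, -0.061, 0.819], [0.821, -0.001, -0.572]]
force: [-0.4, -2.2, 0.7]
finger_gap: 0.0198
grip_force: 30.0
```

>>> play_rows(increments=[[-1, 0, 0, 0, 0, 0, 0], [-1, 0, 0, 0, 0, 0, 0]])

```text
t: 18.0
eef_pos: [0.5946, -0.0942, 0.046]
tool_rot: [[0.034, 0.998, 0.049], [0.573, -0.06, 0.817], [0.819, 0.001, -0.574]]
force: [-0.4, -1.9, -0.3]
finger_gap: 0.0199
grip_force: 30.0
```

```bash
python3 -c "
from h import *
tip();print(robot.state()['q'])
cp=cam('wrist');cv2.imwrite('pics/w7.png',robot.snapshot('wrist')[:,:,::-1])
# where lip corners (w=+-61) would show for cover angles
Hs,Hh=104,8
for th in(0,.1,.2):
    for h in(0,5):
        print(th,h,[proj('wrist',L+((Hs-92*np.cos(th)-h*np.sin(th))*U+(Hh+92*np.sin(th)+h*np.cos(th))*N+w*W)/1e3,cp).round(1) for w in(61,-61)])
"
```

```text
t 18.00 tip [ 0.5972 -0.05    0.1493] s,h,w mm [ 27.9  11.9 -12.7] F [-0.4 -1.9 -0.3] Fu,n,w [-1.8  0.7  0.3] blade dir uvw [0.907 0.422 0.   ] gap 0.0199
[ 0.67151301  1.04441314 -0.25259091  1.49308203 -0.67798977  1.19758851
  0.87839856]
0 0 [array([94.4, 66.2]), array([403.9,  66.1])]
0 5 [array([86.7, 58.8]), array([409.1,  58.7])]
0.1 0 [array([79.8, 51. ]), array([413.7,  50.9])]
0.1 5 [array([70.7, 43.7]), array([419.7,  43.6])]
0.2 0 [array([63. , 30.8]), array([424.8,  30.7])]
0.2 5 [array([52.3, 23.5]), array([431.9,  23.4])]
```

View pics/w7.png

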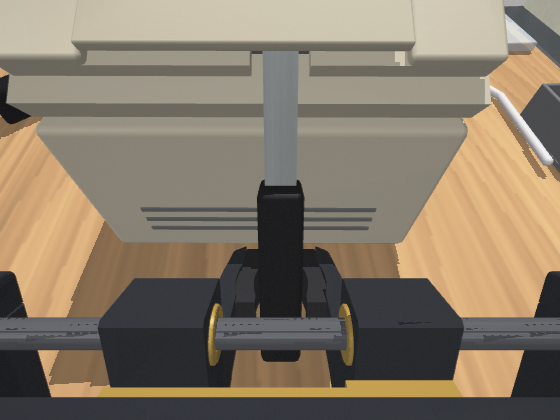

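The cover is up about 0.1 rad: its lip's lower edge is at row 50 with corners at (73,45) and (413,45). The blade is centred in the notch (250 to 310). Next I'll swing it along the hinge arc.

```bash
cat >> h.py <<'E'
def arc(th,pitch,r=76,d=1,Hh=6.5):
    print(th,end=' ');goto(round(104-r*np.cos(th)+d*np.sin(th),1),round(Hh+r*np.sin(th)-d*np.cos(th),1),-12.6,pitch)
E
python3 -c "
from h import *
for t in(.15,.25,.35,.45):arc(t,55)"
```

```text
0.15 (np.float64(29.0), np.float64(16.9), -12.6, 55) shift [-0.0016 -0.0078  0.0236] turn [0.0005 0.0006 0.0003]
0.25 (np.float64(30.6), np.float64(24.3), -12.6, 55) shift [-0.0023 -0.0193  0.0597] turn [0.0005 0.0006 0.0003]
0.35 (np.float64(33.0), np.float64(31.6), -12.6, 55) shift [-0.0028 -0.0271  0.0973] turn [0.0005 0.0006 0.0003]
0.45 (np.float64(36.0), np.float64(38.7), -12.6, 55) shift [-0.003  -0.0319  0.1355] turn [0.0005 0.0006 0.0003]
```

>>> play_rows(increments=[[-1, -0.001, -0.004, 0.012, 0, 0, 0], [-1, -0.0015, -0.008, 0.024, 0, 0, 0], [-1, -0.002, -0.013, 0.042, 0, 0, 0], [-1, -0.0025, -0.019, 0.06, 0, 0, 0], [-1, -0.0025, -0.019, 0.06, 0, 0, 0]])

```text
t: 18.47
eef_pos: [0.5939, -0.0981, 0.0581]
tool_rot: [[0.034, 0.998, 0.05], [0.572, -0.06, 0.818], [0.82, 0.0, -0.573]]
force: [0.4, -0.6, -3.8]
finger_gap: 0.0198
grip_force: 30.0
```

```bash
cat >> h.py <<'E'
def corners(ths):
    cp=cam('wrist')
    for th in ths:
        print('th',th,[[proj('wrist',L+((104-92*np.cos(th)-h*np.sin(th))*U+(7+92*np.sin(th)+h*np.cos(th))*N+w*W)/1e3,cp).round(0) for w in(61,-61)] for h in(0,5)])
E
python3 -c "
from h import *
tip()
corners((.15,.25))
i=robot.snapshot('wrist').astype(int);cv2.imwrite('pics/w8.png',i[:,:,::-1])
for u in(180,220,340,380):print(u,[int(i[v,u,1]) for v in range(0,110,3)])
arc(.25,55);arc(.35,55);arc(.45,55)"
```

```text
t 18.47 tip [ 0.5965 -0.0541  0.1614] s,h,w mm [ 30.4  24.5 -12.3] F [ 0.4 -0.6 -3.8] Fu,n,w [-2.4 -3.  -0.5] blade dir uvw [ 0.906  0.424 -0.   ] gap 0.0198
th 0.15 [[array([95., 69.]), array([405.,  69.])], [array([87., 64.]), array([411.,  64.])]]
th 0.25 [[array([81., 51.]), array([415.,  51.])], [array([72., 46.]), array([421.,  46.])]]
180 [202, 202, 202, 202, 202, 202, 202, 203, 204, 204, 204, 205, 204, 143, 109, 107, 104, 66, 63, 66, 66, 65, 150, 150, 151, 150, 150, 151, 150, 115, 103, 103, 151, 152, 151, 152, 150]
220 [204, 205, 205, 205, 206, 205, 206, 207, 206, 207, 207, 207, 206, 146, 108, 107, 102, 65, 63, 63, 66, 63, 148, 150, 150, 151, 151, 151, 151, 115, 103, 103, 152, 152, 152, 152, 151]
340 [210, 209, 211, 210, 211, 210, 211, 211, 212, 211, 213, 212, 212, 154, 109, 106, 101, 65, 65, 65, 64, 64, 150, 151, 150, 150, 149, 150, 151, 127, 104, 103, 139, 152, 152, 153, 152]
380 [210, 211, 212, 212, 212, 213, 213, 213, 212, 213, 213, 212, 213, 155, 109, 105, 102, 65, 64, 65, 64, 65, 149, 150, 156, 155, 150, 150, 150, 126, 102, 103, 139, 151, 152, 152, 152]
0.25 (np.float64(30.6), np.float64(24.3), -12.6, 55) shift [ 0.002  -0.0007  0.0007] turn [-0.001   0.0002  0.0006]
0.35 (np.float64(33.0), np.float64(31.6), -12.6, 55) shift [ 0.0015 -0.0086  0.0383] turn [-0.001   0.0002  0.0006]
0.45 (np.float64(36.0), np.float64(38.7), -12.6, 55) shift [ 0.0012 -0.0133  0.0766] turn [-0.001   0.0002  0.0006][ WARN:0@0.562] global loadsave.cpp:1063 imwrite_ Unsupported depth image for selected encoder is fallbacked to CV_8U.
```

The lip edge is at row 50, which matches θ = 0.25 with no slip in the grip.

>>> play_rows(increments=[[-1, 0.002, -0.004, 0.019, 0, 0, 0], [-1, 0.0015, -0.0085, 0.038, 0, 0, 0], [-1, 0.0015, -0.011, 0.0575, 0, 0, 0], [-1, 0.001, -0.0135, 0.0765, 0, 0, 0], [-1, 0.001, -0.0135, 0.0765, 0, 0, 0]])

```text
t: 18.93
eef_pos: [0.594, -0.1005, 0.0737]
tool_rot: [[0.034, 0.998, 0.049], [0.571, -0.06, 0.819], [0.82, 0.0, -0.572]]
force: [-1.2, 0.7, -4.0]
finger_gap: 0.0196
grip_force: 30.0
```

```bash
python3 -c "
from h import *
tip()
for t in(.45,.55,.65,.75,.85):arc(t,55)"
```

```text
t 18.93 tip [ 0.5966 -0.0565  0.1771] s,h,w mm [ 36.2  39.3 -12.5] F [-1.2  0.7 -4. ] Fu,n,w [-1.4 -3.8  1.2] blade dir uvw [ 0.905  0.425 -0.   ] gap 0.0196
0.45 (np.float64(36.0), np.float64(38.7), -12.6, 55) shift [ 0.0001 -0.0002 -0.0026] turn [-0.0013  0.0004  0.0004]
0.55 (np.float64(39.7), np.float64(45.4), -12.6, 55) shift [ 0.     -0.0009  0.0357] turn [-0.0013  0.0004  0.0004]
0.65 (np.float64(44.1), np.float64(51.7), -12.6, 55) shift [0.0002 0.0024 0.0739] turn [-0.0013  0.0004  0.0004]
0.75 (np.float64(49.1), np.float64(57.6), -12.6, 55) shift [0.0007 0.0093 0.112 ] turn [-0.0013  0.0004  0.0004]
0.85 (np.float64(54.6), np.float64(62.9), -12.6, 55) shift [0.0013 0.0198 0.1487] turn [-0.0013  0.0004  0.0004]
```

>>> play_rows(increments=[[-1, 0, -0.001, 0.036, 0, 0, 0], [-1, 0, 0.0025, 0.074, 0, 0, 0], [-1, 0.0005, 0.009, 0.112, 0, 0, 0], [-1, 0.0015, 0.02, 0.1485, 0, 0, 0], [-1, 0.0015, 0.02, 0.1485, 0, 0, 0]])

```text
t: 19.35
eef_pos: [0.5948, -0.0958, 0.1048]
tool_rot: [[0.032, 0.998, 0.05], [0.571, -0.059, 0.819], [0.821, 0.002, -0.571]]
force: [0.1, -0.1, -1.4]
finger_gap: 0.0191
grip_force: 30.0
```

```bash
python3 -c "
from h import *
tip()
arc(.85,55);arc(.95,52);arc(1.05,49);arc(1.15,46);arc(1.25,43);arc(1.35,40)"
```

```text
t 19.35 tip [ 0.5973 -0.0519  0.2082] s,h,w mm [ 55.7  63.9 -12.9] F [ 0.1 -0.1 -1.4] Fu,n,w [-0.8 -1.2 -0.1] blade dir uvw [0.905 0.425 0.001] gap 0.0191
0.85 (np.float64(54.6), np.float64(62.9), -12.6, 55) shift [-0.0028 -0.0035 -0.0065] turn [-0.0016  0.0013  0.0001]
0.95 (np.float64(60.6), np.float64(67.7), -12.6, 52) shift [-0.0035 -0.0162  0.0416] turn [-0.0349  0.0033  0.    ]
1.05 (np.float64(67.1), np.float64(71.9), -12.6, 49) shift [-0.004  -0.0246  0.0897] turn [-0.0681  0.0052  0.    ]
1.15 (np.float64(73.9), np.float64(75.5), -12.6, 46) shift [-0.0043 -0.0295  0.1373] turn [-0.1014  0.0072 -0.    ]
1.25 (np.float64(81.0), np.float64(78.3), -12.6, 43) shift [-0.0044 -0.0302  0.1835] turn [-1.347e-01  9.200e-03 -1.000e-04]
1.35 (np.float64(88.3), np.float64(80.4), -12.6, 40) shift [-0.0042 -0.0274  0.2284] turn [-1.68e-01  1.11e-02 -1.00e-04]
```

>>> play_rows(increments=[[-1, -0.002, -0.01, 0.02, -0.02, 0.0015, 0], [-1, -0.0035, -0.016, 0.0415, -0.035, 0.0035, 0], [-1, -0.004, -0.0245, 0.0895, -0.068, 0.005, 0], [-1, -0.0045, -0.0295, 0.137, -0.1015, 0.007, 0], [-1, -0.0045, -0.03, 0.1835, -0.1345, 0.009, 0]])

```text
t: 19.77
eef_pos: [0.5932, -0.1034, 0.1398]
tool_rot: [[0.046, 0.998, 0.041], [0.733, -0.062, 0.677], [0.678, -0.001, -0.735]]
force: [-0.2, -2.7, -4.1]
finger_gap: 0.0199
grip_force: 30.0
```

```bash
python3 -c "
from h import *
tip()
i=robot.snapshot('scene');cv2.imwrite('pics/s9.png',i[:,:,::-1])
for th in(.0,.8,1.0,1.25):print(th,[proj('scene',L+((104-92*np.cos(th))*U+(8+92*np.sin(th))*N+w*W)/1e3).round(0) for w in(61,-61)])
arc(1.25,43);arc(1.35,40);arc(1.45,37);arc(1.55,35);arc(1.65,35);arc(1.72,35)"
```

```text
t 19.77 tip [ 0.5974 -0.0383  0.2313] s,h,w mm [ 79.   77.1 -12.2] F [-0.2 -2.7 -4.1] Fu,n,w [-4.4 -2.2  0. ] blade dir uvw [ 0.975  0.22  -0.003] gap 0.0199
0.0 [array([266., 229.]), array([268., 258.])]
0.8 [array([263., 212.]), array([265., 240.])]
1.0 [array([265., 207.]), array([267., 235.])]
1.25 [array([269., 202.]), array([271., 230.])]
1.25 (np.float64(81.0), np.float64(78.3), -12.6, 43) shift [-0.0059 -0.0029 -0.0108] turn [ 0.0046  0.0022 -0.0007]
1.35 (np.float64(88.3), np.float64(80.4), -12.6, 40) shift [-0.0057 -0.0002  0.0341] turn [-0.0287  0.0042 -0.0008]
1.45 (np.float64(95.8), np.float64(81.8), -12.6, 37) shift [-0.0053  0.0062  0.0777] turn [-0.062   0.0061 -0.0009]
1.55 (np.float64(103.4), np.float64(82.5), -12.6, 35) shift [-0.0043  0.0228  0.1129] turn [-0.0841  0.0074 -0.0009]
1.65 (np.float64(111.0), np.float64(82.3), -12.6, 35) shift [-0.0023  0.0561  0.131 ] turn [-0.0841  0.0074 -0.0009]
1.72 (np.float64(116.3), np.float64(81.8), -12.6, 35) shift [-0.0009  0.0803  0.1421] turn [-0.0841  0.0074 -0.0009]
```

>>> play_rows(increments=[[-1, -0.003, -0.001, 0.015, -0.014, 0.002, 0], [-1, -0.0055, 0, 0.034, -0.029, 0.004, -0.001], [-1, -0.005, 0.006, 0.0775, -0.062, 0.006, -0.001], [-1, -0.0045, 0.023, 0.113, -0.084, 0.0075, -0.001], [-1, -0.002, 0.056, 0.131, -0.084, 0.0075, -0.001]])

```text
t: 20.23
eef_pos: [0.5932, -0.0911, 0.1664]
tool_rot: [[0.053, 0.998, 0.032], [0.815, -0.062, 0.576], [0.577, -0.004, -0.817]]
force: [-0.9, -3.3, -3.6]
finger_gap: 0.0198
grip_force: 30.0
```

>>> play_rows(increments=[[-1, 0, 0, 0, 0, 0, 0], [-1, 0, 0, 0, 0, 0, 0]])

```text
t: 20.4
eef_pos: [0.5926, -0.0898, 0.1653]
tool_rot: [[0.054, 0.998, 0.03], [0.812, -0.061, 0.581], [0.582, -0.007, -0.813]]
force: [-0.3, -0.3, -0.4]
finger_gap: 0.0196
grip_force: 30.0
```

```bash
python3 -c "
from h import *
tip()
arc(1.65,35);arc(1.7,35);arc(1.74,35)"
```

```text
t 20.40 tip [ 0.5978 -0.0139  0.2479] s,h,w mm [108.5  79.3 -11.2] F [-0.3 -0.3 -0.4] Fu,n,w [-0.5 -0.2  0.3] blade dir uvw [ 0.995  0.097 -0.006] gap 0.0196
1.65 (np.float64(111.0), np.float64(82.3), -12.6, 35) shift [ 0.0105 -0.0011  0.0229] turn [-0.0065 -0.0037  0.0015]
1.7 (np.float64(114.8), np.float64(82.0), -12.6, 35) shift [0.0115 0.0161 0.0311] turn [-0.0065 -0.0037  0.0015]
1.74 (np.float64(117.8), np.float64(81.6), -12.6, 35) shift [0.0124 0.03   0.0369] turn [-0.0065 -0.0037  0.0015]
```

>>> play_rows(increments=[[-1, 0.001, 0.01, 0.004, 0, 0, 0], [-1, 0.002, 0.02, 0.008, 0, 0, 0], [-1, 0.002, 0.03, 0.012, 0, 0, 0], [-1, 0.002, 0.03, 0.012, 0, 0, 0]])

```text
t: 20.73
eef_pos: [0.5929, -0.0857, 0.1671]
tool_rot: [[0.055, 0.998, 0.031], [0.813, -0.063, 0.578], [0.579, -0.006, -0.815]]
force: [-0.6, -2.2, -2.6]
finger_gap: 0.0196
grip_force: 30.0
```

>>> play_rows(increments=[[-1, 0, 0.008, 0.003, 0, 0, 0], [-1, 0, 0.015, 0.005, 0, 0, 0], [-1, 0, 0.015, 0.005, 0, 0, 0]])

```text
t: 20.98
eef_pos: [0.5932, -0.082, 0.1687]
tool_rot: [[0.054, 0.998, 0.032], [0.813, -0.062, 0.578], [0.579, -0.006, -0.815]]
force: [-0.3, -3.6, -3.3]
finger_gap: 0.0195
grip_force: 30.0
```

```bash
python3 -c "
from h import *
tip()"
```

```text
t 20.98 tip [ 0.5984 -0.0059  0.2511] s,h,w mm [117.   78.1 -11.4] F [-0.3 -3.6 -3.3] Fu,n,w [-4.8 -1.1  0.1] blade dir uvw [ 0.996  0.094 -0.006] gap 0.0195
```

>>> play_rows(increments=[[-1, 0, 0.005, 0.002, 0, 0, 0], [-1, 0, 0.01, 0.003, 0, 0, 0], [-1, 0, 0.01, 0.003, 0, 0, 0]])

```text
t: 21.23
eef_pos: [0.5931, -0.0818, 0.1687]
tool_rot: [[0.055, 0.998, 0.032], [0.815, -0.064, 0.576], [0.577, -0.005, -0.817]]
force: [-0.0, -6.9, -4.6]
finger_gap: 0.0198
grip_force: 30.0
```

```bash
python3 -c "
from h import *
tip()
a=cv2.imread('pics/scene0.png').astype(int);i=robot.snapshot('scene')[:,:,::-1];cv2.imwrite('pics/s10.png',i)
for th in(1.4,1.55,1.65,1.75):print(th,[proj('scene',L+((104-92*np.cos(th))*U+(8+92*np.sin(th))*N+w*W)/1e3).round(1) for w in(61,-61)],[proj('side',L+((104-92*np.cos(th))*U+(8+92*np.sin(th))*N+w*W)/1e3).round(1) for w in(61,-61)])
b=robot.snapshot('side')[:,:,::-1].astype(int);cv2.imwrite('pics/d10.png',b)
"
```

```text
t 21.23 tip [ 0.5985 -0.0055  0.251 ] s,h,w mm [117.3  77.8 -11.4] F [-0.  -6.9 -4.6] Fu,n,w [-8.3 -0.5 -0.4] blade dir uvw [ 0.996  0.092 -0.007] gap 0.0198
1.4 [array([272.4, 199.4]), array([275. , 227.6])] [array([268.9, 164.5]), array([244.2, 145.9])]
1.55 [array([276.2, 197.1]), array([279.1, 225.2])] [array([266. , 163.9]), array([241.3, 145.2])]
1.65 [array([278.9, 195.8]), array([282. , 223.9])] [array([264. , 163.8]), array([239.2, 145. ])]
1.75 [array([281.8, 194.7]), array([285.1, 222.8])] [array([261.7, 164. ]), array([237. , 145.1])][ WARN:0@1.272] global loadsave.cpp:1063 imwrite_ Unsupported depth image for selected encoder is fallbacked to CV_8U.
```

The position stalls and the force rises to about 8 N, so the cover is at its stop. I'll retreat, level the blade and carry it back over the sealer.

>>> play_rows(increments=[[-1, 0, -0.05, -0.01, 0, 0, 0], [-1, 0, -0.18, -0.05, 0, 0, 0], [-1, 0, -0.35, -0.05, 0, 0, 0], [-1, 0, -0.5, -0.05, 0, 0, 0], [-1, 0, -0.65, 0, 0, 0, 0]])

```text
t: 21.75
eef_pos: [0.5924, -0.2102, 0.1683]
tool_rot: [[0.054, 0.998, 0.029], [0.811, -0.061, 0.581], [0.582, -0.008, -0.813]]
force: [0.9, 0.2, -0.3]
finger_gap: 0.0196
grip_force: 30.0
```

>>> play_rows(increments=[[-1, 0, 0, 0.2, -0.077, 0.004, 0], [-1, 0, 0, 0.4, -0.154, 0.009, 0], [-1, 0, 0, 0.6, -0.23, 0.013, 0], [-1, 0, 0, 0.75, -0.308, 0.018, 0], [-1, 0, 0, 0.85, -0.385, 0.022, 0]])

```text
t: 22.17
eef_pos: [0.5951, -0.2095, 0.345]
tool_rot: [[0.064, 0.998, 0.007], [0.998, -0.065, 0.007], [0.008, 0.006, -1.0]]
force: [-0.8, 1.1, -2.2]
finger_gap: 0.0199
grip_force: 30.0
```

>>> play_rows(increments=[[-1, 0, 0, 0, 0, 0, 0], [-1, 0, 0, 0, 0, 0, 0], [-1, 0, 0, 0, 0, 0, 0]])

```text
t: 22.42
eef_pos: [0.5926, -0.2097, 0.3384]
tool_rot: [[0.064, 0.998, -0.003], [0.998, -0.064, 0.015], [0.015, -0.004, -1.0]]
force: [0.0, -0.9, -1.6]
finger_gap: 0.0196
grip_force: 30.0
```

```bash
python3 -c "
from h import *
s=robot.state();print(s['eef_pos'],s['tool_rot'].round(3),s['q'].round(2))
R=s['tool_rot'];T=np.array([[.976,-.216,0],[-.216,-.976,0],[0,0,-1.]])
print((Ro.from_matrix(T@R.T).as_rotvec()/(np.pi/2)).round(4),((np.array([.5033,.3478,.33])-s['eef_pos'])/.2).round(3))
i=robot.snapshot('scene')[:,:,::-1];cv2.imwrite('pics/s11.png',i)
a=cv2.imread('pics/scene0.png').astype(int)
c=robot.get_calibration('wrist');T=c['T_tool_cam']
w=robot.snapshot('wrist').max(2).astype(int);cv2.imwrite('pics/w11.png',w.astype(np.uint8))
print('handle front rows',[int(x) for x in w[170:200:2,281]])
w5=cv2.imread('pics/w5.png').max(2);print([int(x) for x in w5[170:200:2,281]])
"
```

```text
[ 0.59255941 -0.2096584   0.33836417] [[ 0.064  0.998 -0.003]
 [ 0.998 -0.064  0.015]
 [ 0.015 -0.004 -1.   ]] [ 0.24  0.41  0.06  1.46 -0.04  1.28  0.23]
[-0.0085  0.0068 -1.0977] [-0.446  2.787 -0.042]
handle front rows [158, 158, 159, 157, 157, 158, 158, 157, 26, 26, 29, 33, 34, 34, 31]
[160, 162, 162, 161, 161, 160, 161, 161, 27, 25, 29, 32, 36, 36, 34]
```

>>> play_rows(increments=[[-1, -0.02, 0.19, 0, 0, 0, -0.07], [-1, -0.04, 0.38, 0, 0, 0, -0.14], [-1, -0.07, 0.57, 0, 0, 0, -0.21], [-1, -0.1, 0.76, 0, 0, 0, -0.28], [-1, -0.13, 0.95, 0, 0, 0, -0.35]])

```text
t: 22.93
eef_pos: [0.5661, -0.0202, 0.3378]
tool_rot: [[0.584, 0.812, 0.003], [0.812, -0.584, 0.011], [0.011, -0.005, -1.0]]
force: [0.6, 0.2, -1.5]
finger_gap: 0.0197
grip_force: 30.0
```

>>> play_rows(increments=[[-1, -0.03, 0.19, 0, 0, 0, -0.07], [-1, -0.06, 0.38, 0, 0, 0, -0.14], [-1, -0.1, 0.57, 0, 0, 0, -0.21], [-1, -0.15, 0.76, 0, 0, 0, -0.28], [-1, -0.2, 0.95, 0, 0, 0, -0.35]])

```text
t: 23.35
eef_pos: [0.5268, 0.1691, 0.3379]
tool_rot: [[0.921, 0.389, 0.007], [0.389, -0.921, 0.006], [0.009, -0.002, -1.0]]
force: [0.8, 0.2, -1.1]
finger_gap: 0.0196
grip_force: 30.0
```

>>> play_rows(increments=[[-1, -0.03, 0.19, 0, 0, 0, -0.07], [-1, -0.06, 0.38, 0, 0, 0, -0.14], [-1, -0.1, 0.57, 0, 0, 0, -0.21], [-1, -0.12, 0.75, -0.05, 0, 0, -0.28], [-1, -0.12, 0.89, -0.1, 0, 0, -0.35]])

```text
t: 23.77
eef_pos: [0.5025, 0.3493, 0.318]
tool_rot: [[0.989, -0.146, 0.01], [-0.146, -0.989, 0.0], [0.009, -0.002, -1.0]]
force: [0.4, 0.1, -0.4]
finger_gap: 0.02
grip_force: 30.0
```

>>> play_rows(increments=[[-1, 0, 0, -0.15, 0, 0, -0.03], [-1, 0, 0, -0.3, 0, 0, -0.048], [-1, 0, 0, -0.45, 0, 0, -0.048], [-1, 0, 0, -0.55, 0, 0, -0.048], [-1, 0, 0, -0.55, 0, 0, -0.048]])

```text
t: 24.18
eef_pos: [0.5012, 0.3434, 0.2031]
tool_rot: [[0.976, -0.218, 0.003], [-0.218, -0.976, -0.008], [0.005, 0.007, -1.0]]
force: [-1.2, -0.6, -1.6]
finger_gap: 0.02
grip_force: 30.0
```

>>> play_rows(increments=[[-1, 0, 0, 0, 0, 0, 0], [-1, 0, 0, 0, 0, 0, 0], [-1, 0, 0, 0, 0, 0, 0]])

```text
t: 24.43
eef_pos: [0.5047, 0.3473, 0.2109]
tool_rot: [[0.976, -0.216, 0.014], [-0.216, -0.976, 0.0], [0.014, -0.004, -1.0]]
force: [0.4, -0.3, 0.5]
finger_gap: 0.0195
grip_force: 30.0
```

```bash
python3 -c "
from h import *
s=robot.state();print(s['eef_pos'],s['tool_rot'].round(3),s['q'].round(2),s['finger_gap'])
R=s['tool_rot'];T=np.array([[.976,-.216,0],[-.216,-.976,0],[0,0,-1.]])
print((Ro.from_matrix(T@R.T).as_rotvec()/(np.pi/2)).round(4),((np.array([.5033,.3478,-.006])-s['eef_pos'])/.2).round(3))"
```

```text
[0.50472959 0.34734768 0.21093781] [[ 0.976 -0.216  0.014]
 [-0.216 -0.976  0.   ]
 [ 0.014 -0.004 -1.   ]] [-0.72  0.48  0.06  1.67 -0.02  0.98 -2.45] 0.019530522285163204
[-0.0003  0.009   0.    ] [-0.007  0.002 -1.085]
```

>>> play_rows(increments=[[-1, -0.007, 0, -0.2, 0, 0.009, 0], [-1, -0.007, 0, -0.4, 0, 0.009, 0], [-1, -0.007, 0, -0.6, 0, 0.009, 0], [-1, -0.007, 0, -0.78, 0, 0.009, 0], [-1, -0.007, 0, -0.92, 0, 0.009, 0]])

```text
t: 24.85
eef_pos: [0.5022, 0.3472, 0.024]
tool_rot: [[0.977, -0.215, -0.002], [-0.215, -0.977, -0.001], [-0.002, 0.001, -1.0]]
force: [-0.8, -0.2, -0.3]
finger_gap: 0.0198
grip_force: 30.0
```

>>> play_rows(increments=[[-1, 0, 0, -0.05, 0, 0, 0], [-1, 0, 0, -0.1, 0, 0, 0], [-1, 0, 0, -0.14, 0, 0, 0], [-1, 0, 0, -0.16, 0, 0, 0], [-1, 0, 0, -0.16, 0, 0, 0]])

```text
t: 25.27
eef_pos: [0.5031, 0.3479, -0.0056]
tool_rot: [[0.977, -0.215, -0.0], [-0.215, -0.977, 0.0], [-0.0, -0.0, -1.0]]
force: [-0.1, 0.5, -1.4]
finger_gap: 0.0201
grip_force: 30.0
```

>>> play_rows(increments=[[-1, 0, 0, 0, 0, 0, 0], [-1, 0, 0, 0, 0, 0, 0], [-1, 0, 0, 0, 0, 0, 0]])

```text
t: 25.52
eef_pos: [0.5025, 0.3476, -0.0058]
tool_rot: [[0.977, -0.215, -0.001], [-0.215, -0.977, -0.0], [-0.001, 0.001, -1.0]]
force: [0.3, 0.9, -0.6]
finger_gap: 0.0196
grip_force: 30.0
```

At the height it was picked up from. I'll release and rise straight up.

>>> play_rows(increments=[[0.1, 0, 0, 0, 0, 0, 0], [0.1, 0, 0, 0, 0, 0, 0], [0.1, 0, 0, 0, 0, 0, 0], [0.1, 0, 0, 0, 0, 0, 0], [0.1, 0, 0, 0, 0, 0, 0]])

```text
t: 25.93
eef_pos: [0.5021, 0.3472, -0.0066]
tool_rot: [[0.977, -0.215, -0.002], [-0.215, -0.977, -0.001], [-0.002, 0.002, -1.0]]
force: [0.1, 0.1, -0.8]
finger_gap: 0.0484
grip_force: 0.0
```

>>> play_rows(increments=[[0.1, 0, 0, 0, 0, 0, 0], [0.1, 0, 0, 0.1, 0, 0, 0], [0.1, 0, 0, 0.3, 0, 0, 0], [0.1, 0, 0, 0.5, 0, 0, 0], [0.1, 0, 0, 0.7, 0, 0, 0]])

```text
t: 26.35
eef_pos: [0.5016, 0.3468, 0.1346]
tool_rot: [[0.977, -0.215, -0.003], [-0.215, -0.977, -0.002], [-0.002, 0.002, -1.0]]
force: [-0.5, 0.3, 0.3]
finger_gap: 0.0483
grip_force: 0.0
```

>>> play_rows(increments=[[0.1, 0, 0, 0.2, 0, 0, 0], [0.1, 0, 0, 0.3, 0, 0, 0], [0.1, 0, 0, 0.3, 0, 0, 0], [0.1, 0, 0, 0.3, 0, 0, 0]])

```text
t: 26.68
eef_pos: [0.5026, 0.3476, 0.1945]
tool_rot: [[0.977, -0.215, 0.0], [-0.215, -0.977, 0.0], [-0.0, -0.0, -1.0]]
force: [0.6, -0.1, -0.3]
finger_gap: 0.0487
grip_force: 0.0
```

```bash
python3 - <<'E'
from h import *
s=robot.state();print(s['t'],s['eef_pos'],s['finger_gap'],s['force'])
cp=cam('wrist');g=robot.snapshot('wrist').max(2)
R=lambda u,v,z:ray('wrist',u,v,z,cp)
for nm,m,y0,y1 in(('handle',g<60,100,235),('blade',g>150,20,160)):
    q=np.zeros_like(g);q[y0:y1,255:300]=m[y0:y1,255:300]*255
    n,l,st,ce=cv2.connectedComponentsWithStats(q);k=1+st[1:,4].argmax();a=st[k]
    print(nm,a,R(a[0]+a[2]/2,a[1],.018),R(a[0]+a[2]/2,a[1]+a[3],.018))
# cover angle: rays to expected lip corners, scene picture: change against the start
b=robot.snapshot('scene')[:,:,::-1];a=cv2.imread('pics/scene0.png')
print('lip th=1.75 scene',[proj('scene',L+((104-92*np.cos(1.75))*U+(8+92*np.sin(1.75))*N+w*W)/1e3).round(0) for w in(61,-61)])
for v in(205,212,219):print(v,[int(x) for x in b[v,255:320:3,1]])
E
```

```text
26.6833 [0.50255634 0.34762233 0.19451546] 0.04866781627064172 [ 0.62148419 -0.10798995 -0.34825422]
handle [ 272  137   19   83 1533] [0.54610666 0.3359188  0.018     ] [0.4548805  0.35589253 0.018     ]
blade [274  71  14  66 923] [0.60893698 0.32266883 0.018     ] [0.54621979 0.3364329  0.018     ]
lip th=1.75 scene [array([282., 195.]), array([285., 223.])]
205 [172, 173, 173, 173, 171, 170, 167, 165, 164, 139, 161, 164, 169, 179, 170, 170, 169, 166, 161, 163, 127, 102]
212 [110, 135, 147, 147, 148, 147, 147, 148, 159, 171, 171, 168, 166, 192, 192, 210, 211, 210, 189, 125, 26, 9]
219 [93, 91, 89, 99, 160, 175, 175, 175, 154, 122, 185, 164, 169, 157, 170, 211, 203, 170, 196, 195, 195, 195]
```

```bash
python3 -c "
from plant import robot
print(robot.job_done())"
```

```text
the job is handed in; nothing more can be done
None
```

The job is handed in, with no verdict shown: the cover is levered open to its stop (about 1.75 rad by the last picture), the blade is back on the mat where it started, released, and the arm is clear of everything.

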